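# Load and close a disc-specimen cell

## Robot

A 6-joint arm with a two-finger parallel gripper is mounted at the origin on a cart in front of the work surface, level with it; the furniture and walls round the work are solid. World frame = base frame: x ahead of the robot, y to its left, z up, the work surface at z = 0. Lengths are in m, angles in rad, forces in N, time in s.
With the tool pointing down it reaches from about 0.375 to 0.925 m from the base axis. Payload 5.7 kg.
Tool frame: the origin (TCP) lies midway between the tips of the shut fingers; the grasp point (between the pads) lies 19 mm behind it; y points along the fingers, x is the direction in which the jaws open and shut, and the axes are right-handed (so a half turn about y gives the same grasp; the last joint's range is limited). The gripper opens to 88 mm and grips with 3 to 60 N. Pads are 20 mm wide; open, the fingers measure 115 mm over their backs; the gripper's body (75 mm by 178 mm) begins 61 mm behind the grasp point.
Start: joints at [-1.402, 0.359, 1.51, -0, 1.272, -0.115], TCP at [0.168, -0.576, 0.223] pointing down, gripper open.
Joint ranges: [-2.97, 2.97], [-1.01, 2.36], [0.21, 2.38], [-0.96, 4.11], [0.2, 2.71], [-2.98, 2.98]. Speed limits (rad/s): [2.39, 2.39, 3.14, 3.14, 3.14, 3.14].

## Interface

Orientations are given as [roll, pitch, yaw] about the fixed x, y, z axes, in that order (R = Rz(yaw) Ry(pitch) Rx(roll)).
In Python, from bench import arm, cams gives the robot as it stands. The module is installed in compiled form; this text tells all that it offers.
- The arm moves only by the shell command python3 -m creep 'ROWS' [FORCE]. ROWS is JSON, a list of rows, each an object of numbers: "x", "y", "z": the shift along the tool's x, y, z in m; "yaw": the turn about the tool's y in rad; "gripper": the finger opening in m, from 0 to 0.0878. In form: [{"x": .., "y": .., "z": .., "yaw": .., "gripper": ..}, ...]. A call has 1 to 12 rows; each row is the pose to reach, as a shift and turn from the pose commanded when the call began, along the tool's axes at that moment; what a row does not reach only later rows make up. A row lasts 1/10 s, in which the tool goes at most 50 mm and 8.59 degrees, less where a joint would pass 70% of its speed; a pose out of reach is approached as far as the arm can. A call with a gripper value outside its range is refused whole. The fingers move at their own pace and stop on an object; FORCE is the grip in N (left out, the last holds). Time passes only in rows, so rows that repeat a pose let the fingers close. It gives the time, the measured TCP pose, the force and the opening at its end, in the units of the state.
- arm.state(): the state, without advancing time (a new reading comes with each control period).
- cams.get_image(name): name is "scene" or "top"; returns a dict with "color" (480x640x3 uint8, blue, green, red), "mtx" (3x3 intrinsics, pixels), "xyz" and "attitude" of the camera in the world. Camera axes: x right, y down, z forward; pixel columns grow to the right and rows downward; lengths in m; the calibration is good to about 2 mm. A picture is of the moment at which its call begins. There is no depth.
- arm.job_done(): hands the job in, once; it reports no verdict.
Trained networks look in the newest picture that a camera, given by its name, has taken for a name from the list of things; names that differ only in an ending like _2 or _b are one class to them, and where a whole thing is asked for, a point or a joint stands for the part that bears it (a point fixed in the world has none). Each returns a list of dicts, best first, with "conf" (0 to 1); they miss things now and then, are a little off and sometimes report something else, mostly with a low value. They report only what shows in the picture. A call takes as long as a camera call.
- cams.recognise(target, camera): "point" ([x, y, z] in m, in world coordinates, good to about 4 mm: the middle of the surface that is visible of it).
The state is a dict: "time": time; "q": joint angles; "dq": joint speeds; "tau": joint torques, N m; "tcp_pos": TCP position; "tcp_rot": TCP orientation; "wrist_force": force on the tool from outside, world axes, zero at the start; "moment": the same for the moment, N m; "finger_gap": finger opening in m.
Only numpy, scipy, OpenCV 4.12 (cv2) and the standard library are available. Lean on these libraries where they do the work, as an engineer would, in place of code of your own. Each camera call takes 0.05 s, during which the arm holds its last target.

## Task

Load the round specimen cell: drop the solid specimen disc flat into its bore, then the spacer ring on top of it. Take the six-sided retaining ring out of its slotted rack, set it skirt down in the mouth so that its two lugs pass the two notches, and screw it clockwise until it is fully home against its stop, clamping the two parts. Leave the other things on the bench where they are.

Things in the scene. Friction and masses are not known exactly. Their poses are not given: they have to be found in the camera images.
- cell: The specimen cell, an aluminium barrel bolted to the bench: flange 92 mm across, 10 mm high; barrel 64 mm across, 65 mm high. Origin on its axis at the bench top, z up. Inside the mouth two claws with helical undersides, like a coarse two-start thread, overhang a groove 52 mm across. Below it a funnel leads to a guide bore 42.8 mm across; its floor is a sprung seat plate 33 mm below the mouth.
- mouth (a point): Centre of the cell's mouth, on its axis, 65 mm above the bench; the opening between the claws is 42.8 mm across.
- notch (a point): Centre of one of the two notches between the claws, at the mouth, 23.2 mm from the cell's axis, 128.5 degrees counterclockwise from above from the cell's x axis; the other lies opposite. Each is 51 degrees wide. Lugs put down through the notches and turned clockwise (from above) are drawn 3 mm down over the first 95 degrees or so and then run level to a hard stop.
- stop (a point): Where a lug lies when the ring is fully home against its stop: on the cell's +x axis, 23.2 mm out, 12 mm below the mouth (the other lug on -x): about 128 degrees clockwise from where it entered.
- seat (a joint): How far the sprung seat plate at the bottom of the cell's bore is pressed down, m: 0 with the cell empty, at most 0.007. It carries 4 N before it moves and then 1 N per mm. With disc and spacer under the fully screwed ring it reads about 0.003.
- disc: The specimen disc: solid plain aluminium disc, 38 mm across, 10 mm thick, 60 g, lying flat on the bench. Origin at its centre, z along its axis; either face may go down.
- spacer: The spacer ring: steel ring, outside 38 mm, hole 24 mm, 12 mm thick, 60 g, lying flat on the bench. Origin at its centre, z along its axis; either face may go down.
- ring: The retaining ring: steel, 200 g, 33 mm long along its axis, 26 mm through hole. Origin: centre of the skirt's underside; z along the axis from skirt to hexagon. Round skirt 40 mm across, 15 mm high (z 0 to 15 mm), hexagon above it. In the cell on disc and spacer, unturned, its origin is 11 mm below the mouth; screwed home, 14 mm (hexagon then 1 mm above the mouth).
- hexagon (a point): Centre of the ring's hexagon, on its axis: 48 mm across flats, 18 mm high (ring z 15 to 33 mm); its flats face 30, 90, 150, 210, 270 and 330 degrees from the ring's x axis. At the start the ring stands on a flat in the rack, axis level. Stood on the bench likewise it tips over when pushed at the top of its hexagon face and lands skirt down.
- lug (a point): Middle of one of the ring's two opposite lugs, on its +x axis at the lower end of the skirt: 10 mm wide, 5 mm high, 48.6 mm over both lugs.
- rack: The fixed plastic rack, 74 mm (its x) by 64 mm (its y), 22 mm high, with a slot 37 mm wide along its x whose floor is 6 mm above the bench. The ring's axis lies along the rack's y, hexagon towards the rack's -y, its centre over the rack's centre; the ring's top is 54 mm above the bench. Origin: centre of its underside, z up.
- bend_support: Bystander: a bend-test support, a flat base 50x140 mm with two upright roller blocks, 43 mm high. Origin at the centre of its underside.
- weight: Bystander: a small knobbed cylindrical check weight, 28 mm across, 46 mm high. Origin at the centre of its underside.
- jaw_insert: Bystander: a serrated rectangular jaw insert, 25x50x13 mm. Origin at the centre of its underside.
- spanner: Bystander: a small open-ended spanner, 159 mm long. Origin at the centre of its underside.
- hexkey: Bystander: a black L-shaped hexagon key, 104 mm long. Origin at the centre of its underside.
- striker: Bystander: a round chromed pendulum striker with a stub, 68x84x22 mm. Origin at the centre of its underside.
- tape: Bystander: a roll of tape lying flat, 100 mm across, 25 mm high. Origin at the centre of its underside.

How it is judged:
By the outcome, as a careful person would: the job done as asked, in the order asked, and still so for the second after the job is handed in, with the robot touching nothing.
It also fails if it takes over 72 s, if anything falls off the work surface, if the arm or the gripper's body presses on something with over 40 N, if the wrist force passes 120 N, or if a joint passes its speed limit or range.

## Working session

There is one attempt and no reset: what is moved stays moved. The work goes in short steps, Python scripts to look and compute and a shell command to move; the robot and the scene stay as the last step left them, time stands still between calls to the robot, and variables do not carry over. Pictures are saved under pics/ and viewed, and the job is handed in when it is done.

```bash
mkdir -p pics
python3 - <<'E'
from bench import arm, cams
import cv2
for n in ("scene","top"):
    d=cams.get_image(n); cv2.imwrite(f"pics/{n}0.png",d["color"]); print(n,d["mtx"],d["xyz"],d["attitude"])
for t in ["cell","mouth","notch","disc","spacer","ring","hexagon","lug","rack"]:
    for c in ("scene","top"):
        r=cams.recognise(t,c); print(t,c,[(round(x["conf"],2),[round(float(v),4) for v in x["point"]]) for x in r[:3]])
s=arm.state(); print(s)
E
```

```text
scene [[614.65870923   0.         320.92178788]
 [  0.         614.65870923 238.73144969]
 [  0.           0.           1.        ]] [-0.13744015  0.92108517  0.90786913] [-2.19095101 -0.00875872 -2.51716919]
top [[484.20568065   0.         316.72872632]
 [  0.         484.20568065 239.83756721]
 [  0.           0.           1.        ]] [ 0.43633623 -0.02989554  1.06897722] [-3.02382044  0.01322222 -1.56394452]
cell scene [(0.93, [0.5447, 0.0304, 0.0435]), (0.55, [0.362, 0.3129, 0.0398])]
cell top [(0.56, [0.5592, 0.0218, 0.0295])]
mouth scene [(0.88, [0.5454, 0.0309, 0.0423])]
mouth top [(0.91, [0.5614, 0.017, 0.0343])]
notch scene [(0.86, [0.5495, 0.033, 0.0423])]
notch top [(0.83, [0.5619, 0.0227, 0.0334])]
disc scene [(0.56, [0.543, 0.0327, 0.0457])]
disc top [(0.59, [0.3682, 0.3075, 0.0488]), (0.47, [0.4694, -0.1303, 0.009])]
spacer scene []
spacer top [(0.58, [0.5609, 0.0201, 0.0293]), (0.45, [0.4131, -0.3262, 0.0147])]
ring scene [(0.95, [0.3621, 0.3103, 0.0415])]
ring top [(0.86, [0.3678, 0.3051, 0.0421])]
hexagon scene [(0.68, [0.3681, 0.3111, 0.0427]), (0.3, [0.5472, 0.034
[... 274 characters left out ...]
5, [0.3578, 0.2942, 0.0169])]
{'time': 1.0, 'q': array([-1.40208678e+00,  3.58814118e-01,  1.51038272e+00, -1.50891687e-05,
        1.27250831e+00, -1.15089460e-01]), 'dq': array([-9.02573820e-04,  5.76637334e-05, -5.61967120e-04,  7.09567039e-04,
       -1.04308948e-03, -4.80160629e-04]), 'tau': array([ 5.27682878e-04, -5.15340185e+01, -2.71134228e+01,  6.77643763e-02,
        2.44552520e-02, -9.09058684e-06]), 'tcp_pos': array([ 0.16799192, -0.57597592,  0.22262095]), 'tcp_rot': array([-1.57079774e+00,  1.13400906e-04, -1.28699289e+00]), 'wrist_force': array([ 0.44583948,  0.25790672, -0.58793978]), 'moment': array([ 0.00421963, -0.02497375, -0.01470106]), 'finger_gap': 0.0875348065073767}
```

View pics/scene0.png

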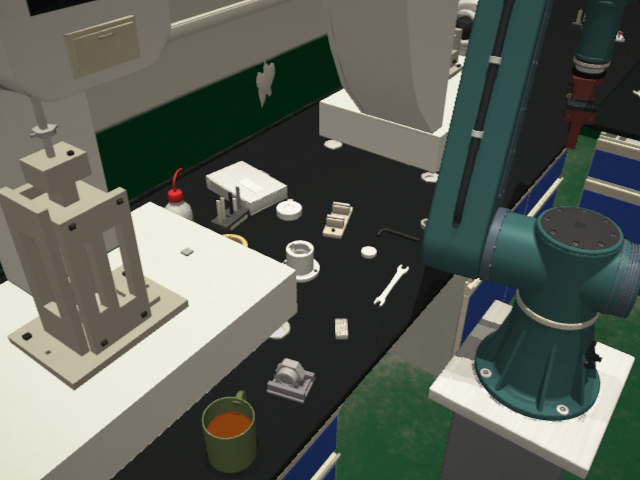

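View pics/top0.png

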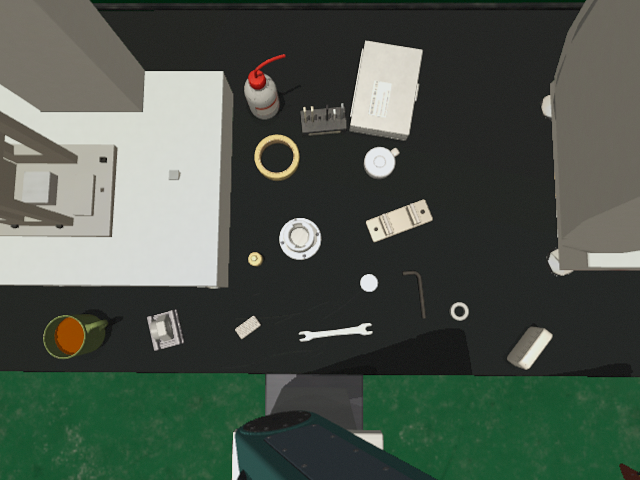

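The top view shows the cell at (300,238), disc (369,283), spacer (459,311), and rack with ring (165,330). The scene view shows the ring beside a raised white plinth. Next I'll zoom in and fit circles.

```bash
cat > h.py <<'E'
import numpy as np, cv2
from scipy.spatial.transform import Rotation as R
from bench import arm, cams
def cam(n):
    d=cams.get_image(n); d["R"]=R.from_euler("xyz",d["attitude"]).as_matrix(); return d
def p2w(d,u,v,z):
    r=d["R"]@np.linalg.inv(d["mtx"])@np.array([u,v,1.]); c=np.array(d["xyz"]); return c+r*(z-c[2])/r[2]
def w2p(d,p):
    q=d["mtx"]@d["R"].T@(np.array(p)-d["xyz"]); return q[:2]/q[2]
def crop(d,u,v,w,h,s,name):
    im=d["color"][v:v+h,u:u+w]; cv2.imwrite("pics/"+name,cv2.resize(im,None,fx=s,fy=s,interpolation=cv2.INTER_CUBIC))
def st():
    s=arm.state(); print(round(s["time"],2),np.round(s["tcp_pos"],4),np.round(s["tcp_rot"],4),np.round(s["wrist_force"],1),np.round(s["moment"],2),round(s["finger_gap"],4)); return s
E
python3 - <<'E'
from h import *
d=cam("top"); s=cam("scene")
print(w2p(d,[0.5614,.017,.034]),w2p(s,[0.5447,.0304,.0435]))
crop(d,260,198,80,80,7,"t_cell.png")
crop(d,135,300,70,60,8,"t_ring.png")
crop(d,340,265,140,65,5,"t_ds.png")
crop(s,250,220,100,80,7,"s_cell.png")
crop(s,250,340,90,70,8,"s_ring.png")
# blobs for disc / spacer
g=cv2.cvtColor(d["color"],cv2.COLOR_BGR2GRAY)
for nm,(u,v),z in (("disc",(369,283),.010),("spacer",(459,311),.012)):
    c=(g[v-16:v+16,u-16:u+16]>90).astype(np.uint8)
    cs,_=cv2.findContours(c,cv2.RETR_EXTERNAL,cv2.CHAIN_APPROX_NONE)
    k=max(cs,key=cv2.contourArea); e=cv2.minEnclosingCircle(k); m=cv2.moments(k)
    uu,vv=m["m10"]/m["m00"]+u-16,m["m01"]/m["m00"]+v-16
    print(nm,uu,vv,e,p2w(d,uu,vv,z))
E
```

```text
[301.71161053 238.51790991] [303.42626884 261.07709186]
disc 368.6462728551336 282.5295358649789 ((15.764705657958984, 15.529411315917969), 9.122489929199219) [ 0.46857132 -0.12869157  0.01      ]
spacer 459.2678690714763 310.96659986639946 ((16.070175170898438, 15.956140518188477), 9.434444427490234) [ 0.40876402 -0.32295431  0.012     ]
```

View pics/t_cell.png

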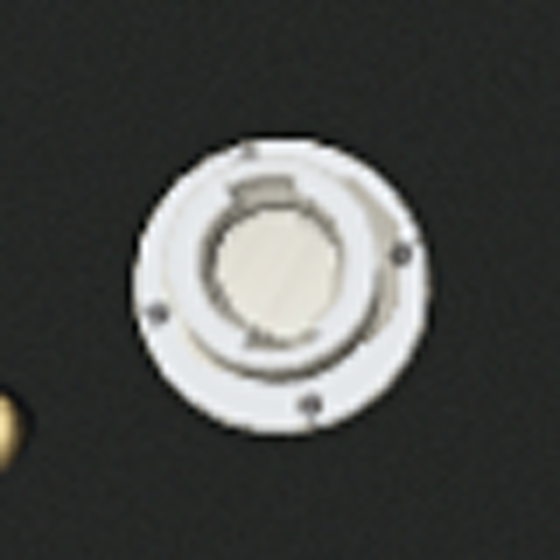

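View pics/t_ring.png

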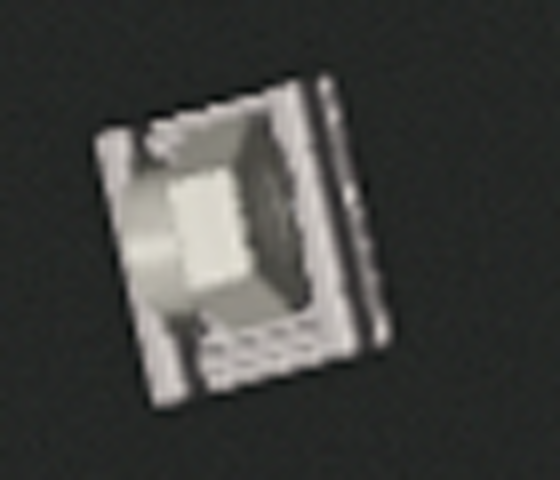

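View pics/s_cell.png

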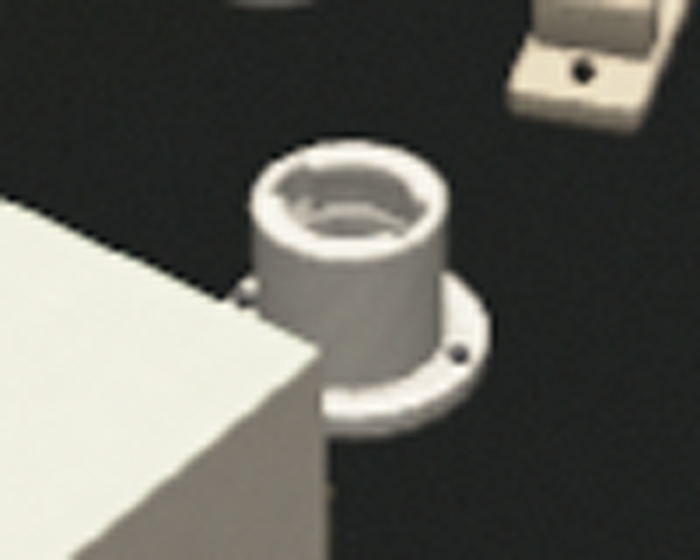

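View pics/s_ring.png

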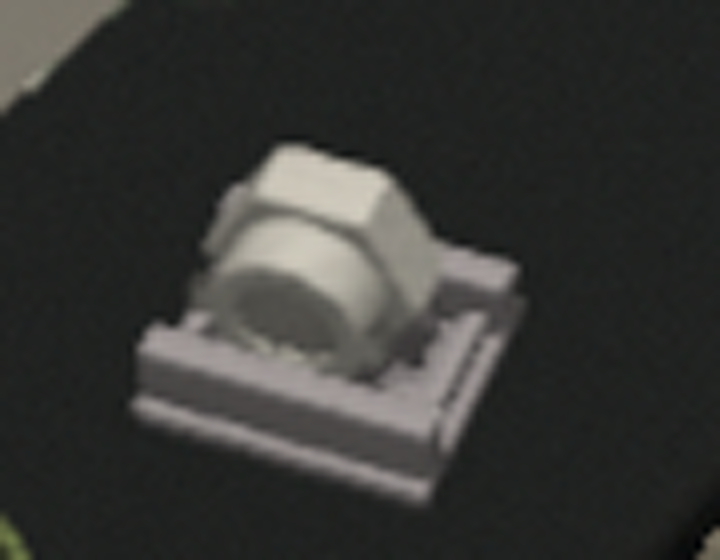

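View pics/t_ds.png

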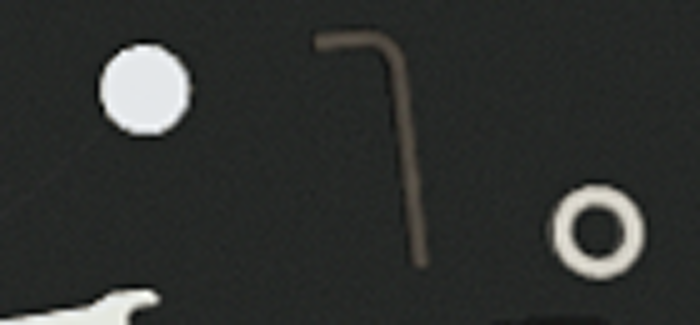

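The crops show:
- **Cell:** the notches are near image up and down, at a world angle of about 8°.
- **Ring:** it sits in the rack with its skirt to the left (+y) and a rack yaw of about 12°.

Next I'll refine these with model overlays.

```bash
cat > ov.py <<'E'
from h import *
def draw(d,pts,img,s,u0,v0,col,close=True):
    q=np.array([((w2p(d,p)+0.5-[u0,v0])*s) for p in pts]).round().astype(np.int32)
    cv2.polylines(img,[q],close,col,1)
def circ(c,r,z): 
    t=np.linspace(0,2*np.pi,60,endpoint=False); return [[c[0]+r*np.cos(a),c[1]+r*np.sin(a),z] for a in t]
def big(d,u,v,w,h,s): return cv2.resize(d["color"][v:v+h,u:u+w],None,fx=s,fy=s,interpolation=cv2.INTER_CUBIC)
def rect(c,a,x0,x1,y0,y1,z):
    ca,sa=np.cos(a),np.sin(a); return [[c[0]+ca*x-sa*y,c[1]+sa*x+ca*y,z] for x,y in((x0,y0),(x1,y0),(x1,y1),(x0,y1))]
E
python3 - <<'E'
from ov import *
d=cam("top"); s=cam("scene")
g=cv2.cvtColor(d["color"],cv2.COLOR_BGR2GRAY)
c=np.zeros_like(g); c[210:268,272:330]=(g[210:268,272:330]>100)
cs,_=cv2.findContours(c,cv2.RETR_EXTERNAL,cv2.CHAIN_APPROX_NONE); k=max(cs,key=cv2.contourArea)
e=cv2.fitEllipse(k); print(e); C=p2w(d,*e[0],.010); print("cell from top flange",C)
C=C[:2]
for n,D,(u,v,w,h,sc) in (("t",d,(260,198,80,80,7)),("s",s,(250,220,100,80,7))):
    im=big(D,u,v,w,h,sc)
    draw(D,circ(C,.046,.010),im,sc,u,v,(0,0,255)); draw(D,circ(C,.032,.065),im,sc,u,v,(0,255,0)); draw(D,circ(C,.0214,.065),im,sc,u,v,(255,0,0))
    for a in (8,188):
        a=np.radians(a); draw(D,[[C[0]+r*np.cos(a+b),C[1]+r*np.sin(a+b),.065] for r,b in((.0214,-.445),(.026,-.445),(.026,.445),(.0214,.445))],im,sc,u,v,(255,0,255),False)
    cv2.imwrite(f"pics/ov_{n}.png",im)
# rack: guess from top patch
P=p2w(d,135+211/8-.5,300+228/8-.5,.054); a=np.radians(12.5)
C2=P[:2]+.0075*np.array([-np.sin(a),np.cos(a)]); print("rack",C2)
for n,D,(u,v,w,h,sc) in (("t",d,(135,300,70,60,8)),("s",s,(250,340,90,70,8))):
    im=big(D,u,v,w,h,sc)
    draw(D,rect(C2,a,-.037,.037,-.032,.032,0),im,sc,u,v,(0,0,255))
    draw(D,rect(C2,a,-.0139,.0139,-.0165,.0015,.054),im,sc,u,v,(0,255,0))
    draw(D,rect(C2,a,-.037,.037,-.0185,.0185,.022),im,sc,u,v,(255,0,0))
    cv2.imwrite(f"pics/ovr_{n}.png",im)
# plinth corner triangulate
A=[];b=[]
for D,(u,v) in ((d,(220,287)),(s,(296,270))):
    r=D["R"]@np.linalg.inv(D["mtx"])@np.array([u,v,1.]); r/=np.linalg.norm(r); M=np.eye(3)-np.outer(r,r); A.append(M); b.append(M@D["xyz"])
x=np.linalg.lstsq(np.vstack(A),np.hstack(b),rcond=None)[0]; print("plinth corner",x,w2p(d,x),w2p(s,x))
E
```

```text
((299.6494445800781, 238.328125), (41.277408599853516, 41.49675369262695), 32.64667510986328)
cell from top flange [0.5646976  0.02263981 0.01      ]
rack [0.36878697 0.3138542 ]
plinth corner [0.45586663 0.16757224 0.14643639] [219.41899398 286.07448622] [297.03489893 270.15099072]
```

```bash
cd pics; python3 -c "
import cv2,numpy as np
def j(a,b,o):
    a=cv2.imread(a);b=cv2.imread(b);s=400/a.shape[1],400/b.shape[1]
    a=cv2.resize(a,None,fx=s[0],fy=s[0]);b=cv2.resize(b,None,fx=s[1],fy=s[1]);h=max(a.shape[0],b.shape[0])
    o_=np.zeros((h,800,3),np.uint8);o_[:a.shape[0],:400]=a;o_[:b.shape[0],400:]=b;cv2.imwrite(o,o_)
j('ov_t.png','ov_s.png','j1.png');j('ovr_t.png','ovr_s.png','j2.png')"
```

```text
(no output)
```

View pics/j1.png

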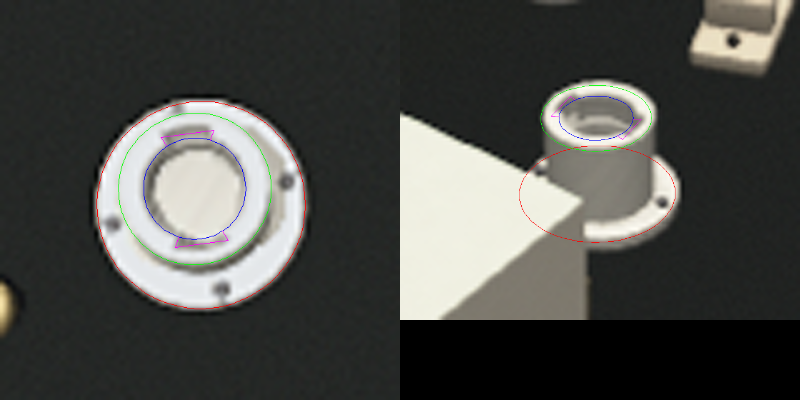

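View pics/j2.png

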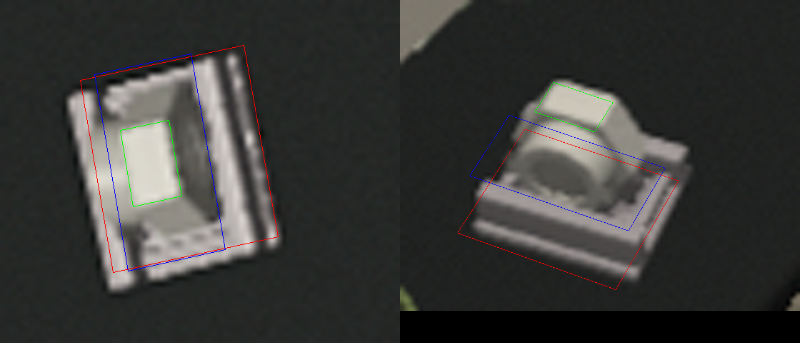

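Run:
```python
from ov import *
d=cam("top"); s=cam("scene")
k=400/70
f=lambda u,v,z:p2w(d,135+u/k-.5,300+v/k-.5,z)[:2]
for z1 in(0.,.005):
  R1,R2,L1,L2=f(238,52,z1),f(279,244,z1),f(69,95,.022),f(113,290,.022)
  print(np.degrees(np.arctan2(*(R1-R2)[::-1])),np.degrees(np.arctan2(*(L1-L2)[::-1])),np.linalg.norm(R1-R2),np.linalg.norm(L1-L2),np.linalg.norm(R1-L1),(R1+R2+L1+L2)/4)
a=np.radians(13.5); C2=np.array([.3635,.3135])
for n,D,(u,v,w,h,sc) in (("t",d,(135,300,70,60,8)),("s",s,(250,340,90,70,8))):
    im=big(D,u,v,w,h,sc)
    draw(D,rect(C2,a,-.037,.037,-.032,.032,0),im,sc,u,v,(0,0,255))
    draw(D,rect(C2,a,-.0139,.0139,-.0165,.0015,.054),im,sc,u,v,(0,255,0))
    draw(D,rect(C2,a,-.037,.037,-.0185,.0185,.022),im,sc,u,v,(255,0,0))
    cv2.imwrite(f"pics/ovr_{n}.png",cv2.resize(im,(400,int(im.shape[0]*400/im.shape[1]))))
a=cv2.imread("pics/ovr_t.png");b=cv2.imread("pics/ovr_s.png");o=np.zeros((345,800,3),np.uint8);o[:a.shape[0],:400]=a;o[:b.shape[0],400:]=b;cv2.imwrite("pics/j3.png",o)
```

```text
14.468380640082778 15.547563502636066 0.07467076065598421 0.0744180703598822 0.05865923546132872 [0.36517421 0.31122402]
14.468380640082785 15.547563502636066 0.07432149801739016 0.0744180703598822 0.060146591124323384 [0.3653224  0.31049152]
```

View pics/j3.png

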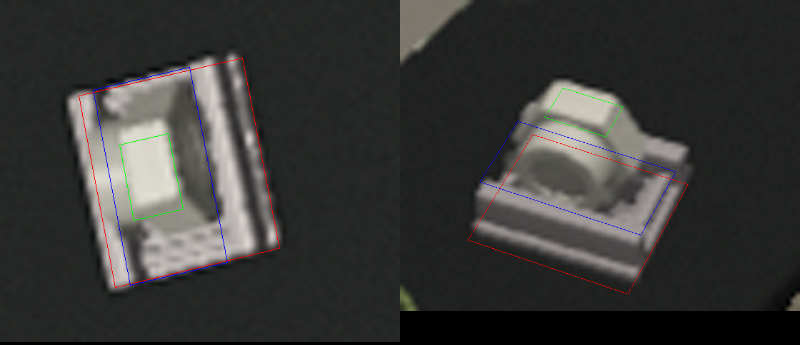

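```bash
cat > go.py <<'E'
import sys
from h import *
s=st(); p=s["tcp_pos"]; Rm=R.from_euler("xyz",s["tcp_rot"]).as_matrix()
x,y,z,a=map(float,sys.argv[1:5])
yc=np.arctan2(Rm[1,0],Rm[0,0]); dy=-(np.radians(a)-yc)
sh=Rm.T@(np.array([x,y,z])-p)
print("x %.4f y %.4f z %.4f yaw %.4f"%(*sh,(dy+np.pi)%(2*np.pi)-np.pi), "raw yaw",round(dy,4),"q6 now %.2f"%s["q"][5],"yaw %.4f"%yc)
E
python3 go.py .4686 -.1287 .06 0
```

```text
1.3 [ 0.168  -0.576   0.2226] [-1.5708e+00  1.0000e-04 -1.2870e+00] [-0.3 -1.1  0.2] [ 0.05 -0.06 -0.05] 0.0875
x -0.3452 y 0.1627 z 0.4138 yaw -1.2870 raw yaw -1.287 q6 now -0.12 yaw -1.2870
```

```bash
python3 -m creep '[{"x":-0.345,"y":0.163,"z":0.414,"yaw":-1.287,"gripper":0.06},{"x":-0.345,"y":0.163,"z":0.414,"yaw":-1.287,"gripper":0.06},{"x":-0.345,"y":0.163,"z":0.414,"yaw":-1.287,"gripper":0.06},{"x":-0.345,"y":0.163,"z":0.414,"yaw":-1.287,"gripper":0.06},{"x":-0.345,"y":0.163,"z":0.414,"yaw":-1.287,"gripper":0.06},{"x":-0.345,"y":0.163,"z":0.414,"yaw":-1.287,"gripper":0.06},{"x":-0.345,"y":0.163,"z":0.414,"yaw":-1.287,"gripper":0.06},{"x":-0.345,"y":0.163,"z":0.414,"yaw":-1.287,"gripper":0.06},{"x":-0.345,"y":0.163,"z":0.414,"yaw":-1.287,"gripper":0.06},{"x":-0.345,"y":0.163,"z":0.414,"yaw":-1.287,"gripper":0.06},{"x":-0.345,"y":0.163,"z":0.414,"yaw":-1.287,"gripper":0.06},{"x":-0.345,"y":0.163,"z":0.414,"yaw":-1.287,"gripper":0.06}]' 10; python3 go.py .4686 -.1287 .006 0
python3 - <<'E'
from h import *
cv2.imwrite("pics/a1.png",cam("top")["color"]);cv2.imwrite("pics/a2.png",cam("scene")["color"])
E
```

```text
time: 2.5
tcp_pos: [0.4702, -0.1253, 0.0586]
tcp_rot: [-1.57, 0.0, 0.004]
wrist_force: [-0.6, -0.5, -0.8]
finger_gap: 0.0602
2.5 [ 0.4702 -0.1253  0.0586] [-1.5696e+00  5.0000e-04  3.5000e-03] [-0.6 -0.5 -0.8] [-0.08 -0.08  0.02] 0.0602
x -0.0016 y 0.0526 z -0.0034 yaw 0.0035 raw yaw 0.0035 q6 now -0.41 yaw 0.0035
```

View pics/a1.png

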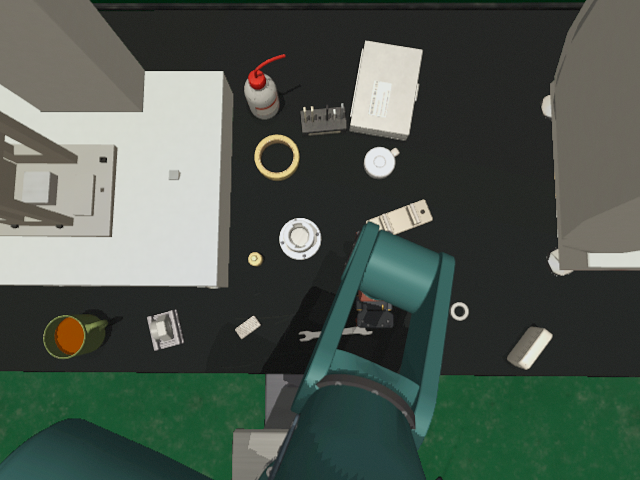

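View pics/a2.png

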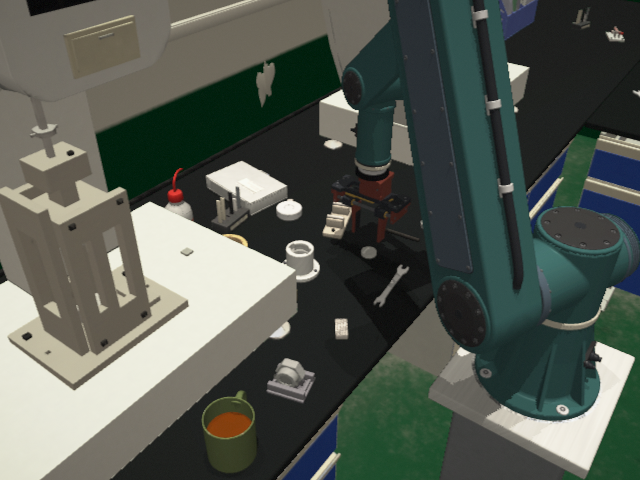

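```bash
python3 -m creep '[{"y":0.027},{"y":0.054},{"y":0.054},{"y":0.054}]' 10; python3 -m creep '[{"gripper":0.034},{"gripper":0.034},{"gripper":0.034},{"gripper":0.034},{"gripper":0.034}]' 10;  python3 go.py .4686 -.1287 .006 0
```

```text
2.6 [ 0.4693 -0.1274  0.0592] [-1.5704e+00  8.0000e-04  3.8000e-03] [-0.7  0.7  1.4] [-0.08 -0.01  0.05] 0.0599
x -0.0007 y 0.0532 z -0.0013 yaw 0.0038 raw yaw 0.0038 q6 now -0.41 yaw 0.0038invalid input
invalid input
```

```bash
python3 -m creep '[{"x":0,"y":0.027,"z":0,"yaw":0,"gripper":0.06},{"x":0,"y":0.053,"z":0,"yaw":0,"gripper":0.06},{"x":0,"y":0.053,"z":0,"yaw":0,"gripper":0.06},{"x":0,"y":0.053,"z":0,"yaw":0,"gripper":0.06}]' 10;  python3 go.py .4686 -.1287 .006 0; python3 -m creep '[{"x":0,"y":0,"z":0,"yaw":0,"gripper":0.034},{"x":0,"y":0,"z":0,"yaw":0,"gripper":0.034},{"x":0,"y":0,"z":0,"yaw":0,"gripper":0.034},{"x":0,"y":0,"z":0,"yaw":0,"gripper":0.034}]' 10;  python3 go.py .4686 -.1287 .006 0
```

```text
time: 3.0
tcp_pos: [0.4681, -0.13, 0.0071]
tcp_rot: [-1.571, 0.001, -0.002]
wrist_force: [-0.5, -0.2, 0.4]
finger_gap: 0.0599
3.0 [ 0.4681 -0.13    0.0071] [-1.5706e+00  9.0000e-04 -1.5000e-03] [-0.5 -0.2  0.4] [-0.04 -0.08  0.02] 0.0599
x 0.0005 y 0.0011 z 0.0013 yaw -0.0015 raw yaw -0.0015 q6 now -0.41 yaw -0.0015
time: 3.4
tcp_pos: [0.4693, -0.1292, 0.0074]
tcp_rot: [-1.571, -0.001, 0.0]
wrist_force: [-0.6, -1.4, 7.2]
finger_gap: 0.0373
3.4 [ 0.4693 -0.1292  0.0074] [-1.5714e+00 -1.1000e-03  2.0000e-04] [-0.6 -1.4  7.2] [-0.2   0.16 -0.02] 0.0373
x -0.0007 y 0.0014 z 0.0005 yaw 0.0002 raw yaw 0.0002 q6 now -0.41 yaw 0.0002
```

```bash
python3 -m creep '[{"x":0,"y":0,"z":0,"yaw":0,"gripper":0.06},{"x":0,"y":0,"z":0,"yaw":0,"gripper":0.06},{"x":0,"y":-0.02,"z":0,"yaw":0.8,"gripper":0.06},{"x":0,"y":-0.02,"z":0,"yaw":0.8,"gripper":0.06},{"x":0,"y":-0.02,"z":0,"yaw":1.57,"gripper":0.06},{"x":0,"y":-0.02,"z":0,"yaw":1.57,"gripper":0.06},{"x":0,"y":-0.02,"z":0,"yaw":1.57,"gripper":0.06},{"x":0,"y":-0.02,"z":0,"yaw":1.57,"gripper":0.06},{"x":0,"y":-0.02,"z":0,"yaw":1.57,"gripper":0.06},{"x":0,"y":-0.02,"z":0,"yaw":1.57,"gripper":0.06},{"x":0,"y":-0.02,"z":0,"yaw":1.57,"gripper":0.06},{"x":0,"y":-0.02,"z":0,"yaw":1.57,"gripper":0.06}]' 10;  python3 go.py .4689 -.129 .006 -90
```

```text
time: 4.6
tcp_pos: [0.4687, -0.1286, 0.0265]
tcp_rot: [-1.571, 0.0, -1.506]
wrist_force: [0.2, -0.9, 0.8]
finger_gap: 0.0605
4.6 [ 0.4687 -0.1286  0.0265] [-1.5711e+00  3.0000e-04 -1.5060e+00] [ 0.2 -0.9  0.8] [-0.06 -0.03 -0.04] 0.0605
x 0.0004 y 0.0205 z 0.0002 yaw 0.0648 raw yaw 0.0648 q6 now 1.10 yaw -1.5060
```

```bash
python3 -m creep '[{"x":0,"y":0.019,"z":0,"yaw":0,"gripper":0.06},{"x":0,"y":0.019,"z":0,"yaw":0,"gripper":0.06},{"x":0,"y":0.019,"z":0,"yaw":0,"gripper":0.034},{"x":0,"y":0.019,"z":0,"yaw":0,"gripper":0.034},{"x":0,"y":0.019,"z":0,"yaw":0,"gripper":0.034},{"x":0,"y":0.019,"z":0,"yaw":0,"gripper":0.034},{"x":0,"y":0.019,"z":0,"yaw":0,"gripper":0.034}]' 15;  python3 go.py .5645 .0225 .12 0;python3 - <<'E'
from h import *
crop(cam("scene"),320,190,110,90,7,"b1.png")
E
```

```text
time: 5.3
tcp_pos: [0.4692, -0.129, 0.0081]
tcp_rot: [-1.57, -0.0, -1.5]
wrist_force: [0.5, -0.9, 2.4]
finger_gap: 0.0364
5.3 [ 0.4692 -0.129   0.0081] [-1.5700e+00 -3.0000e-04 -1.4999e+00] [ 0.5 -0.9  2.4] [-0.04  0.06  0.07] 0.0364
x -0.1443 y -0.1119 z 0.1059 yaw -1.4999 raw yaw -1.4999 q6 now 1.09 yaw -1.4999
```

View pics/b1.png

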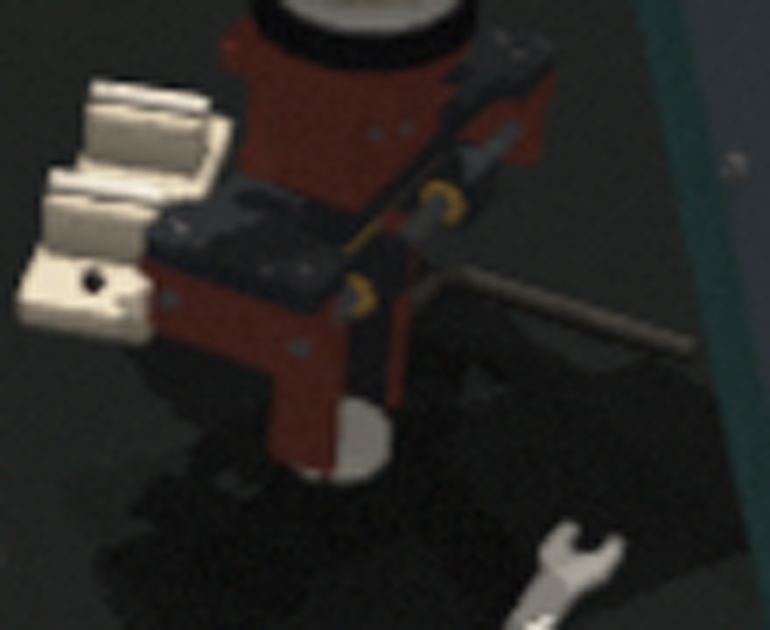

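```bash
python3 -m creep '[{"x":0,"y":0,"z":0,"yaw":0,"gripper":0.05},{"x":0,"y":0,"z":0,"yaw":0,"gripper":0.05},{"x":0,"y":0.005,"z":0,"yaw":0,"gripper":0.05},{"x":0,"y":0.005,"z":0,"yaw":0,"gripper":0.05}]' 15;  python3 go.py .4689 -.129 .004 -90; python3 -m creep '[{"x":0,"y":0,"z":0,"yaw":0,"gripper":0.034},{"x":0,"y":0,"z":0,"yaw":0,"gripper":0.034},{"x":0,"y":0,"z":0,"yaw":0,"gripper":0.034}]' 15;  python3 go.py .5645 .0225 .12 0
```

```text
time: 5.75
tcp_pos: [0.4683, -0.1287, 0.002]
tcp_rot: [-1.572, 0.001, -1.5]
wrist_force: [0.1, 0.4, 0.4]
finger_gap: 0.0501
5.75 [ 0.4683 -0.1287  0.002 ] [-1.5718e+00  6.0000e-04 -1.5000e+00] [0.1 0.4 0.4] [ 0.02 -0.01 -0.01] 0.0501
x 0.0004 y -0.0020 z 0.0005 yaw 0.0708 raw yaw 0.0708 q6 now 1.09 yaw -1.5000
time: 6.05
tcp_pos: [0.4688, -0.1288, 0.0026]
tcp_rot: [-1.571, 0.0, -1.5]
wrist_force: [-0.2, -0.5, -1.4]
finger_gap: 0.0376
6.05 [ 0.4688 -0.1288  0.0026] [-1.571e+00  2.000e-04 -1.500e+00] [-0.2 -0.5 -1.4] [0.   0.07 0.02] 0.0376
x -0.1442 y -0.1174 z 0.1062 yaw -1.5000 raw yaw -1.5 q6 now 1.09 yaw -1.5000
```

```bash
python3 -m creep '[{"x":0,"y":-0.05,"z":0,"yaw":0,"gripper":0.034},{"x":0,"y":-0.1,"z":0,"yaw":0,"gripper":0.034},{"x":-0.144,"y":-0.117,"z":0.106,"yaw":0,"gripper":0.034},{"x":-0.144,"y":-0.117,"z":0.106,"yaw":0,"gripper":0.034},{"x":-0.144,"y":-0.117,"z":0.106,"yaw":0,"gripper":0.034},{"x":-0.144,"y":-0.117,"z":0.106,"yaw":0,"gripper":0.034},{"x":-0.144,"y":-0.117,"z":0.106,"yaw":0,"gripper":0.034},{"x":-0.144,"y":-0.117,"z":0.106,"yaw":0,"gripper":0.034},{"x":-0.144,"y":-0.117,"z":0.106,"yaw":0,"gripper":0.034}]' 15;  python3 go.py .5646 .0225 .066 -86
python3 - <<'E'
from h import *
d=cam("scene");crop(d,250,190,100,100,6,"b2.png")
E
```

```text
time: 6.95
tcp_pos: [0.5632, 0.0216, 0.1192]
tcp_rot: [-1.572, -0.0, -1.5]
wrist_force: [-0.1, -1.2, 0.3]
finger_gap: 0.0374
6.95 [0.5632 0.0216 0.1192] [-1.5725 -0.     -1.5004] [-0.1 -1.2  0.3] [-0.01 -0.01 -0.04] 0.0374
x -0.0008 y 0.0532 z 0.0016 yaw 0.0006 raw yaw 0.0006 q6 now 1.42 yaw -1.5004
```

View pics/b2.png

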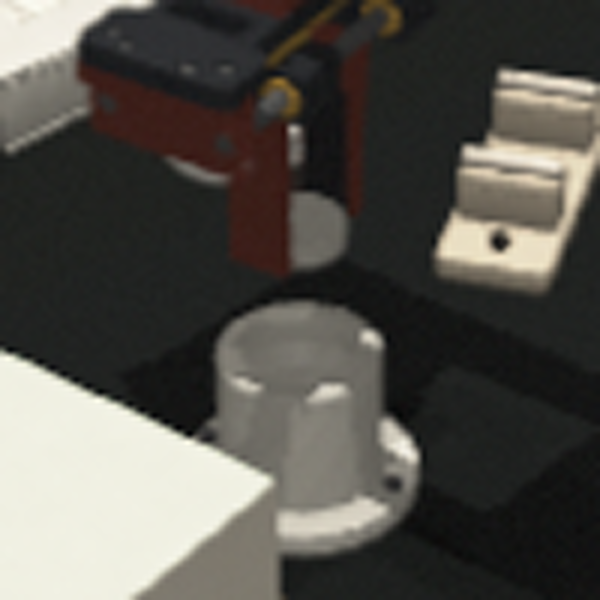

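```bash
python3 -m creep '[{"x":0,"y":0.03,"z":0,"yaw":0,"gripper":0.034},{"x":0,"y":0.051,"z":0,"yaw":0,"gripper":0.034},{"x":0,"y":0.051,"z":0,"yaw":0,"gripper":0.034},{"x":0,"y":0.051,"z":0,"yaw":0,"gripper":0.034}]' 15;  python3 go.py .5646 .0225 .066 -86
python3 - <<'E'
from h import *
d=cam("scene");crop(d,250,190,100,100,6,"b3.png")
E
```

```text
time: 7.4
tcp_pos: [0.5636, 0.0215, 0.0687]
tcp_rot: [-1.572, 0.0, -1.501]
wrist_force: [-0.2, 0.3, 0.3]
finger_gap: 0.0372
7.4 [0.5636 0.0215 0.0687] [-1.5724e+00  3.0000e-04 -1.5013e+00] [-0.2  0.3  0.3] [ 0.05  0.04 -0.  ] 0.0372
x -0.0010 y 0.0027 z 0.0011 yaw -0.0003 raw yaw -0.0003 q6 now 1.42 yaw -1.5013
```

View pics/b3.png

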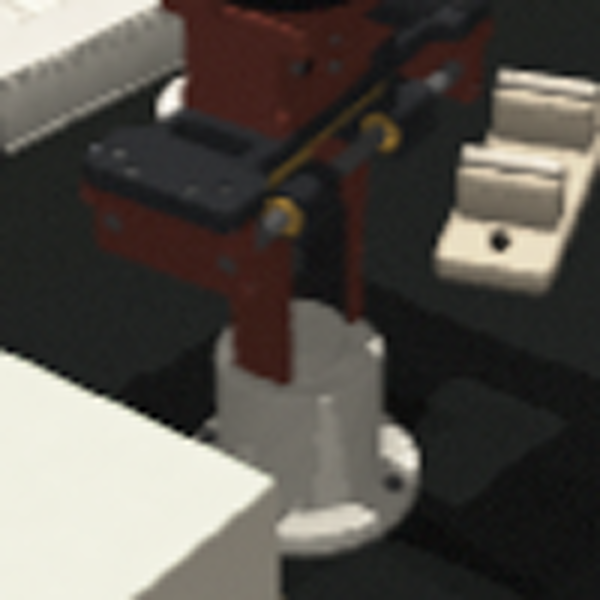

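```bash
python3 -m creep '[{"x":-0.001,"y":0.0015,"z":0.001,"yaw":0,"gripper":0.034},{"x":-0.001,"y":0.0015,"z":0.001,"yaw":0,"gripper":0.034},{"x":-0.001,"y":0.0015,"z":0.001,"yaw":0,"gripper":0.06},{"x":-0.001,"y":0.0015,"z":0.001,"yaw":0,"gripper":0.06},{"x":-0.001,"y":0.0015,"z":0.001,"yaw":0,"gripper":0.06},{"x":-0.001,"y":-0.05,"z":0.001,"yaw":0,"gripper":0.06},{"x":-0.001,"y":-0.08,"z":0.001,"yaw":0,"gripper":0.06}]' 15;  python3 go.py .4087 -.3229 .06 -86
python3 - <<'E'
from h import *
d=cam("scene");crop(d,250,190,100,100,6,"b4.png")
E
```

```text
time: 8.15
tcp_pos: [0.5654, 0.0234, 0.1501]
tcp_rot: [-1.571, 0.0, -1.5]
wrist_force: [0.3, 0.4, 1.7]
finger_gap: 0.06
8.15 [0.5654 0.0234 0.1501] [-1.5709e+00  1.0000e-04 -1.4999e+00] [0.3 0.4 1.7] [-0.02 -0.02 -0.01] 0.06
x 0.3343 y 0.0901 z -0.1809 yaw 0.0010 raw yaw 0.001 q6 now 1.42 yaw -1.4999
```

View pics/b4.png

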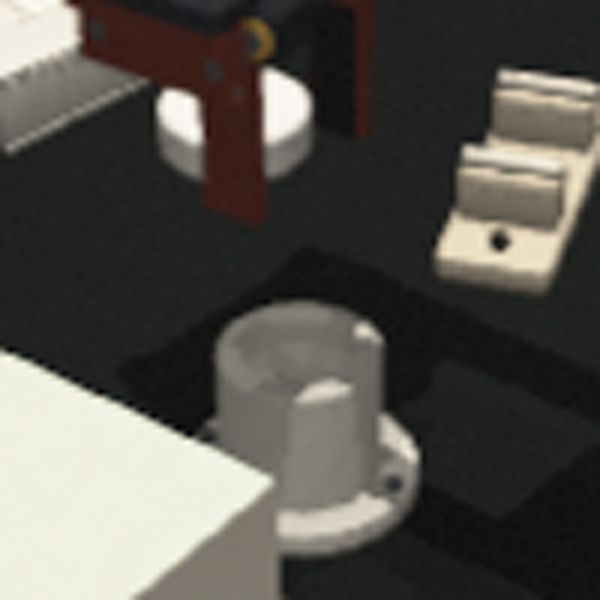

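```bash
python3 -m creep '[{"x":0.334,"y":0.09,"z":-0.181,"yaw":0,"gripper":0.055},{"x":0.334,"y":0.09,"z":-0.181,"yaw":0,"gripper":0.055},{"x":0.334,"y":0.09,"z":-0.181,"yaw":0,"gripper":0.055},{"x":0.334,"y":0.09,"z":-0.181,"yaw":0,"gripper":0.055},{"x":0.334,"y":0.09,"z":-0.181,"yaw":0,"gripper":0.055},{"x":0.334,"y":0.09,"z":-0.181,"yaw":0,"gripper":0.055},{"x":0.334,"y":0.09,"z":-0.181,"yaw":0,"gripper":0.055},{"x":0.334,"y":0.09,"z":-0.181,"yaw":0,"gripper":0.055},{"x":0.334,"y":0.09,"z":-0.181,"yaw":0,"gripper":0.055},{"x":0.334,"y":0.09,"z":-0.181,"yaw":0,"gripper":0.055},{"x":0.334,"y":0.09,"z":-0.181,"yaw":0,"gripper":0.055}]' 15;  python3 go.py .4087 -.3229 .0035 -86
python3 - <<'E'
from h import *
d=cam("top");crop(d,260,198,80,80,7,"c1.png"); crop(d,380,230,140,120,5,"c2.png")
d=cam("scene");crop(d,380,170,100,100,6,"c3.png");crop(d,250,220,100,80,7,"c4.png")
E
```

```text
time: 9.3
tcp_pos: [0.4086, -0.3216, 0.0587]
tcp_rot: [-1.571, 0.001, -1.5]
wrist_force: [0.0, 0.5, -0.2]
finger_gap: 0.0553
9.3 [ 0.4086 -0.3216  0.0587] [-1.5709e+00  7.0000e-04 -1.4995e+00] [ 0.   0.5 -0.2] [0.04 0.05 0.07] 0.0553
x 0.0014 y 0.0552 z 0.0001 yaw 0.0014 raw yaw 0.0014 q6 now 0.70 yaw -1.4995
```

View pics/c1.png

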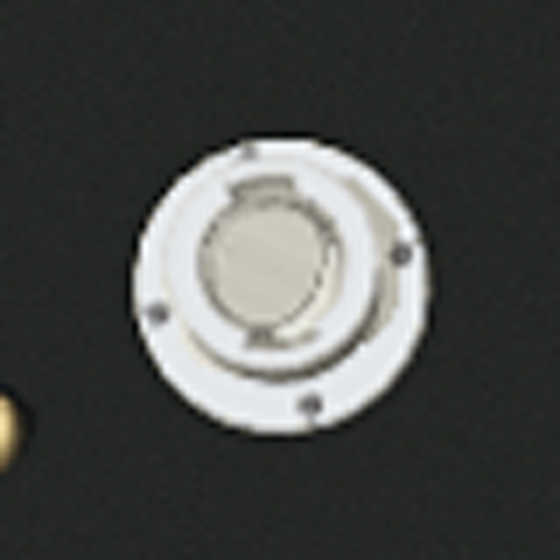

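View pics/c2.png

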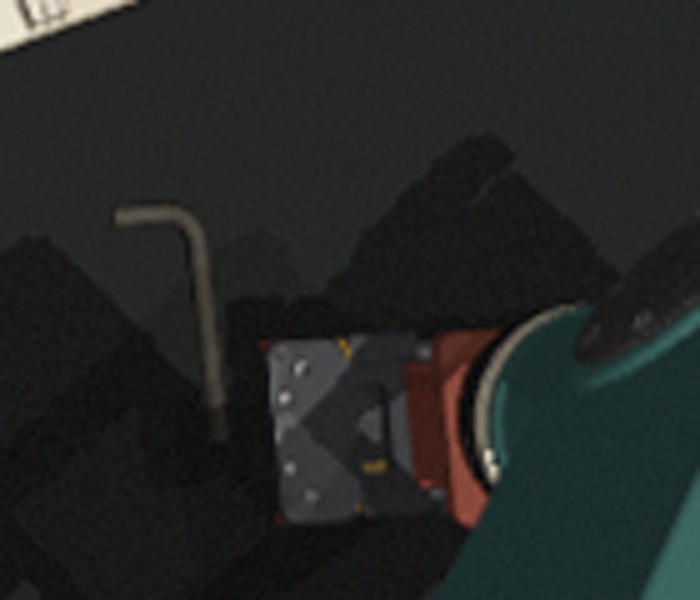

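View pics/c4.png

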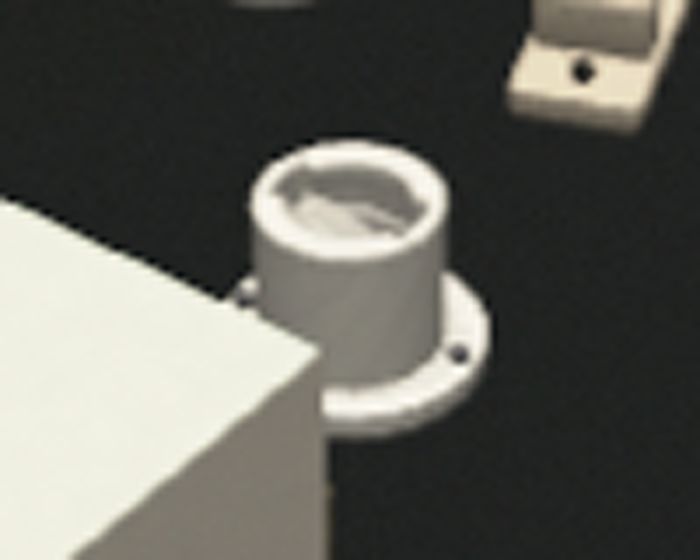

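Run:
```python
from ov import *
d=cam("scene"); t=cam("top"); C=[.5647,.0226]
out=np.zeros((480,800,3),np.uint8)
for i,(D,(u,v,w,h)) in enumerate(((d,(278,230,44,44)),(t,(278,216,44,44)))):
    im=big(D,u,v,w,h,9)
    out[:396,i*400:i*400+396]=im
    o2=im.copy()
    draw(D,circ(C,.019,.042),o2,9,u,v,(0,0,255));draw(D,circ(C,.0214,.065),o2,9,u,v,(255,0,0))
    cv2.imwrite(f"pics/ovd{i}.png",o2)
cv2.imwrite("pics/c5.png",out)
cv2.imwrite("pics/c6.png",np.hstack([cv2.imread("pics/ovd0.png"),cv2.imread("pics/ovd1.png")]))
```

```text
(no output)
```

View pics/c5.png

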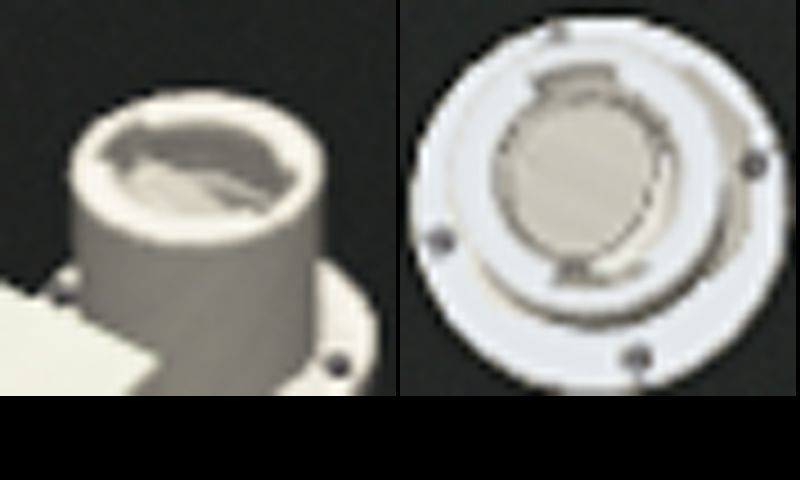

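View pics/c6.png

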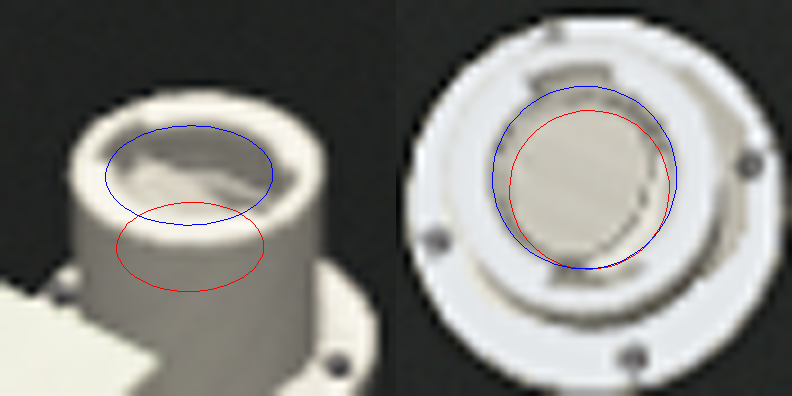

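The disc went in but sits tilted: the scene view shows a sloping face, and the top view shows a crescent of seat at lower right. I'll go back and level it with shut fingers before fetching the spacer.

```bash
python3 go.py .567 .025 .12 -86
```

```text
9.5 [ 0.409  -0.3216  0.059 ] [-1.5705e+00 -1.0000e-04 -1.4980e+00] [-0.8 -0.2 -1.3] [ 0.02 -0.07  0.04] 0.0553
x -0.3341 y -0.0610 z 0.1828 yaw 0.0029 raw yaw 0.0029 q6 now 0.70 yaw -1.4980
```

```bash
python3 -m creep '[{"x":-0.02,"y":-0.045,"z":0.01,"yaw":0,"gripper":0},{"x":-0.334,"y":-0.061,"z":0.183,"yaw":0,"gripper":0},{"x":-0.334,"y":-0.061,"z":0.183,"yaw":0,"gripper":0},{"x":-0.334,"y":-0.061,"z":0.183,"yaw":0,"gripper":0},{"x":-0.334,"y":-0.061,"z":0.183,"yaw":0,"gripper":0},{"x":-0.334,"y":-0.061,"z":0.183,"yaw":0,"gripper":0},{"x":-0.334,"y":-0.061,"z":0.183,"yaw":0,"gripper":0},{"x":-0.334,"y":-0.061,"z":0.183,"yaw":0,"gripper":0},{"x":-0.334,"y":-0.061,"z":0.183,"yaw":0,"gripper":0},{"x":-0.334,"y":-0.061,"z":0.183,"yaw":0,"gripper":0},{"x":-0.334,"y":-0.061,"z":0.183,"yaw":0,"gripper":0},{"x":-0.334,"y":-0.061,"z":0.183,"yaw":0,"gripper":0}]' 15;  python3 go.py .567 .025 .070 -86
```

```text
time: 10.7
tcp_pos: [0.5663, 0.0222, 0.1195]
tcp_rot: [-1.572, -0.0, -1.501]
wrist_force: [-0.3, -0.4, 0.4]
finger_gap: 0.0005
10.7 [0.5663 0.0222 0.1195] [-1.5719e+00 -2.0000e-04 -1.5012e+00] [-0.3 -0.4  0.4] [0.02 0.03 0.03] 0.0005
x -0.0027 y 0.0495 z 0.0009 yaw -0.0002 raw yaw -0.0002 q6 now 1.42 yaw -1.5012
```

```bash
python3 -m creep '[{"x":0,"y":0.03,"z":0,"yaw":0,"gripper":0},{"x":0,"y":0.05,"z":0,"yaw":0,"gripper":0},{"x":0,"y":0.06,"z":0,"yaw":0,"gripper":0},{"x":0,"y":0.065,"z":0,"yaw":0,"gripper":0}]' 15; python3 -m creep '[{"x":0,"y":0.003,"z":0,"yaw":0,"gripper":0},{"x":0,"y":0.006,"z":0,"yaw":0,"gripper":0}]'; python3 -m creep '[{"x":0,"y":0.003,"z":0,"yaw":0,"gripper":0},{"x":0,"y":0.006,"z":0,"yaw":0,"gripper":0}]'
```

```text
time: 11.1
tcp_pos: [0.5663, 0.0224, 0.0538]
tcp_rot: [-1.573, 0.0, -1.502]
wrist_force: [0.1, -0.1, 0.1]
finger_gap: 0.0006
time: 11.3
tcp_pos: [0.5679, 0.0231, 0.0493]
tcp_rot: [-1.569, -0.0, -1.5]
wrist_force: [0.8, -0.2, 0.7]
finger_gap: 0.0003
time: 11.5
tcp_pos: [0.5677, 0.0235, 0.043]
tcp_rot: [-1.57, -0.0, -1.5]
wrist_force: [0.4, -0.3, -0.1]
finger_gap: 0.0003
```

```bash
python3 -m creep '[{"x":0,"y":0.002,"z":0,"yaw":0,"gripper":0},{"x":0,"y":0.002,"z":0,"yaw":0,"gripper":0}]'; python3 -m creep '[{"x":0,"y":0.001,"z":0,"yaw":0,"gripper":0},{"x":0,"y":0.001,"z":0,"yaw":0,"gripper":0}]'
```

```text
time: 11.7
tcp_pos: [0.5677, 0.0235, 0.0409]
tcp_rot: [-1.57, -0.0, -1.5]
wrist_force: [-0.2, 0.6, 4.9]
finger_gap: 0.0006
time: 11.9
tcp_pos: [0.5677, 0.0235, 0.04]
tcp_rot: [-1.57, 0.0, -1.5]
wrist_force: [-0.2, 1.0, 5.4]
finger_gap: 0.0002
```

```bash
python3 -m creep '[{"x":0,"y":-0.045,"z":0,"yaw":0,"gripper":0},{"x":0,"y":-0.09,"z":0,"yaw":0,"gripper":0.02},{"x":0,"y":-0.09,"z":0,"yaw":0,"gripper":0.055}]' 15; python3 go.py .4087 -.3229 .06 -86
```

```text
time: 12.2
tcp_pos: [0.5715, 0.0233, 0.135]
tcp_rot: [-1.561, -0.001, -1.5]
wrist_force: [0.8, -0.3, 0.9]
finger_gap: 0.0133
12.2 [0.5715 0.0233 0.135 ] [-1.5608e+00 -1.3000e-03 -1.4998e+00] [ 0.8 -0.3  0.9] [ 0.07 -0.02 -0.02] 0.0133
x 0.3337 y 0.0736 z -0.1877 yaw 0.0012 raw yaw 0.0012 q6 now 1.42 yaw -1.4998
```

```bash
python3 -m creep '[{"x":0.334,"y":0.07,"z":-0.183,"yaw":0,"gripper":0.055},{"x":0.334,"y":0.07,"z":-0.183,"yaw":0,"gripper":0.055},{"x":0.334,"y":0.07,"z":-0.183,"yaw":0,"gripper":0.055},{"x":0.334,"y":0.07,"z":-0.183,"yaw":0,"gripper":0.055},{"x":0.334,"y":0.07,"z":-0.183,"yaw":0,"gripper":0.055},{"x":0.334,"y":0.07,"z":-0.183,"yaw":0,"gripper":0.055},{"x":0.334,"y":0.07,"z":-0.183,"yaw":0,"gripper":0.055},{"x":0.334,"y":0.07,"z":-0.183,"yaw":0,"gripper":0.055},{"x":0.334,"y":0.07,"z":-0.183,"yaw":0,"gripper":0.055},{"x":0.334,"y":0.07,"z":-0.183,"yaw":0,"gripper":0.055},{"x":0.334,"y":0.07,"z":-0.183,"yaw":0,"gripper":0.055}]' 15;  python3 - <<'E'
from ov import *
d=cam("scene"); t=cam("top")
cv2.imwrite("pics/c7.png",np.hstack([big(D,u,v,w,h,9) for D,(u,v,w,h) in ((d,(278,230,44,44)),(t,(278,216,44,44)))]))
E
python3 go.py .4087 -.3229 .0035 -86
```

```text
time: 13.3
tcp_pos: [0.4083, -0.3213, 0.0593]
tcp_rot: [-1.571, 0.001, -1.5]
wrist_force: [0.4, -0.3, -0.3]
finger_gap: 0.0551
13.4 [ 0.4088 -0.3212  0.0596] [-1.5710e+00  6.0000e-04 -1.4983e+00] [-0.1 -1.2  0.1] [-0.03 -0.01 -0.03] 0.0551
x 0.0017 y 0.0561 z -0.0002 yaw 0.0027 raw yaw 0.0027 q6 now 0.70 yaw -1.4983
```

View pics/c7.png

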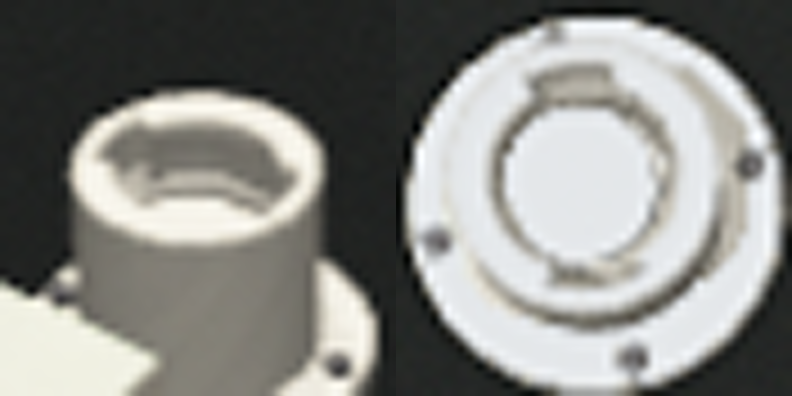

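```bash
python3 -m creep '[{"x":0.001,"y":0.03,"z":0,"yaw":0,"gripper":0.055},{"x":0.001,"y":0.053,"z":0,"yaw":0,"gripper":0.055},{"x":0.001,"y":0.053,"z":0,"yaw":0,"gripper":0.055},{"x":0.001,"y":0.053,"z":0,"yaw":0,"gripper":0.034},{"x":0.001,"y":0.053,"z":0,"yaw":0,"gripper":0.034},{"x":0.001,"y":0.053,"z":0,"yaw":0,"gripper":0.034},{"x":0.001,"y":0.053,"z":0,"yaw":0,"gripper":0.034}]' 15; python3 go.py .5646 .0225 .12 -86
```

```text
time: 14.1
tcp_pos: [0.4093, -0.3241, 0.0078]
tcp_rot: [-1.569, -0.001, -1.5]
wrist_force: [0.7, 0.7, 3.8]
finger_gap: 0.037
14.1 [ 0.4093 -0.3241  0.0078] [-1.5692e+00 -1.3000e-03 -1.5001e+00] [0.7 0.7 3.8] [ 0.24 -0.18  0.03] 0.037
x -0.3346 y -0.1124 z 0.1796 yaw 0.0009 raw yaw 0.0009 q6 now 0.70 yaw -1.5001
```

```bash
python3 -m creep '[{"x":0,"y":0,"z":0,"yaw":0,"gripper":0.046},{"x":0,"y":0.003,"z":0,"yaw":0,"gripper":0.046},{"x":0,"y":0.003,"z":0,"yaw":0,"gripper":0.034},{"x":0,"y":0.003,"z":0,"yaw":0,"gripper":0.034},{"x":0,"y":0.003,"z":0,"yaw":0,"gripper":0.034}]' 15; python3 go.py .5646 .0225 .12 -86
```

```text
time: 14.6
tcp_pos: [0.4083, -0.3235, 0.0035]
tcp_rot: [-1.571, 0.0, -1.5]
wrist_force: [0.2, -0.5, -0.9]
finger_gap: 0.0371
14.6 [ 0.4083 -0.3235  0.0035] [-1.5711e+00  5.0000e-04 -1.5001e+00] [ 0.2 -0.5 -0.9] [-0.01 -0.01 -0.02] 0.0371
x -0.3341 y -0.1164 z 0.1803 yaw 0.0009 raw yaw 0.0009 q6 now 0.70 yaw -1.5001
```

```bash
python3 -m creep '[{"x":0,"y":-0.05,"z":0,"yaw":0,"gripper":0.034},{"x":0,"y":-0.09,"z":0,"yaw":0,"gripper":0.034},{"x":-0.334,"y":-0.117,"z":0.18,"yaw":0,"gripper":0.034},{"x":-0.334,"y":-0.117,"z":0.18,"yaw":0,"gripper":0.034},{"x":-0.334,"y":-0.117,"z":0.18,"yaw":0,"gripper":0.034},{"x":-0.334,"y":-0.117,"z":0.18,"yaw":0,"gripper":0.034},{"x":-0.334,"y":-0.117,"z":0.18,"yaw":0,"gripper":0.034},{"x":-0.334,"y":-0.117,"z":0.18,"yaw":0,"gripper":0.034},{"x":-0.334,"y":-0.117,"z":0.18,"yaw":0,"gripper":0.034},{"x":-0.334,"y":-0.117,"z":0.18,"yaw":0,"gripper":0.034},{"x":-0.334,"y":-0.117,"z":0.18,"yaw":0,"gripper":0.034},{"x":-0.334,"y":-0.117,"z":0.18,"yaw":0,"gripper":0.034}]' 15;  python3 go.py .5646 .0225 .067 -86
```

```text
time: 15.8
tcp_pos: [0.564, 0.0227, 0.1204]
tcp_rot: [-1.572, -0.0, -1.498]
wrist_force: [0.5, 0.1, -0.5]
finger_gap: 0.0376
15.8 [0.564  0.0227 0.1204] [-1.5716e+00 -2.0000e-04 -1.4980e+00] [ 0.5  0.1 -0.5] [ 0.    0.03 -0.03] 0.0376
x 0.0003 y 0.0534 z 0.0006 yaw 0.0030 raw yaw 0.003 q6 now 1.42 yaw -1.4980
```

```bash
python3 -m creep '[{"x":0,"y":0.03,"z":0,"yaw":0,"gripper":0.034},{"x":0,"y":0.0525,"z":0,"yaw":0,"gripper":0.034},{"x":0,"y":0.0525,"z":0,"yaw":0,"gripper":0.034},{"x":0,"y":0.0525,"z":0,"yaw":0,"gripper":0.034}]' 15;  python3 go.py .5646 .0225 .066 -86;  python3 -m creep '[{"x":0,"y":0,"z":0,"yaw":0,"gripper":0.06},{"x":0,"y":0,"z":0,"yaw":0,"gripper":0.06},{"x":0,"y":0,"z":0,"yaw":0,"gripper":0.06},{"x":0,"y":-0.03,"z":0,"yaw":0,"gripper":0.0},{"x":0,"y":-0.03,"z":0,"yaw":0,"gripper":0.0},{"x":0,"y":-0.03,"z":0,"yaw":0,"gripper":0.0},{"x":0,"y":-0.03,"z":0,"yaw":0,"gripper":0.0},{"x":0,"y":-0.03,"z":0,"yaw":0,"gripper":0.0}]' ;  python3 go.py .5646 .0225 .066 -86;  python3 - <<'E'
from ov import *
d=cam("scene")
cv2.imwrite("pics/c8.png",big(d,270,200,60,70,8))
E
```

```text
time: 16.2
tcp_pos: [0.5633, 0.0209, 0.0676]
tcp_rot: [-1.573, 0.0, -1.502]
wrist_force: [-0.6, -0.2, 0.2]
finger_gap: 0.0373
16.2 [0.5633 0.0209 0.0676] [-1.5728e+00  1.0000e-04 -1.5018e+00] [-0.6 -0.2  0.2] [ 0.06  0.03 -0.05] 0.0373
x -0.0015 y 0.0016 z 0.0015 yaw -0.0008 raw yaw -0.0008 q6 now 1.42 yaw -1.5018
time: 17.0
tcp_pos: [0.5636, 0.0224, 0.0974]
tcp_rot: [-1.572, 0.0, -1.5]
wrist_force: [-0.4, 0.6, -0.4]
finger_gap: 0.0235
17.0 [0.5636 0.0224 0.0974] [-1.5724e+00  3.0000e-04 -1.4999e+00] [-0.4  0.6 -0.4] [ 0.04  0.03 -0.06] 0.0235
x -0.0000 y 0.0314 z 0.0010 yaw 0.0011 raw yaw 0.0011 q6 now 1.42 yaw -1.4999
```

View pics/c8.png

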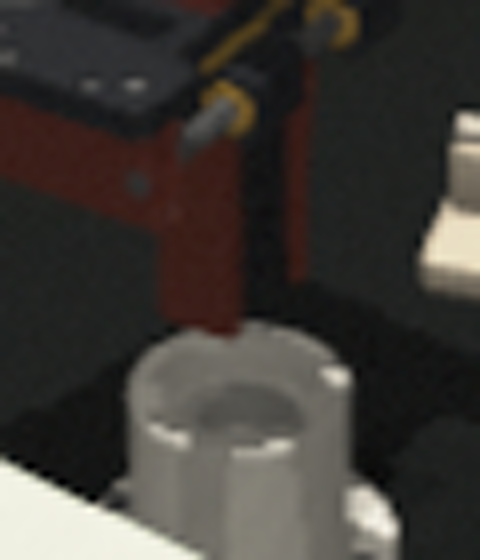

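```bash
python3 -m creep '[{"x":0,"y":0,"z":0,"yaw":0,"gripper":0},{"x":0,"y":0,"z":0,"yaw":0,"gripper":0},{"x":0,"y":0,"z":0.001,"yaw":0,"gripper":0},{"x":0,"y":0.025,"z":0.001,"yaw":0,"gripper":0},{"x":0,"y":0.035,"z":0.001,"yaw":0,"gripper":0},{"x":0,"y":0.04,"z":0.001,"yaw":0,"gripper":0}]' ;  python3 -m creep '[{"x":0,"y":0.003,"z":0,"yaw":0,"gripper":0},{"x":0,"y":0.003,"z":0,"yaw":0,"gripper":0}]' ; python3 -m creep '[{"x":0,"y":0.002,"z":0,"yaw":0,"gripper":0},{"x":0,"y":0.002,"z":0,"yaw":0,"gripper":0}]'
```

```text
time: 17.65
tcp_pos: [0.5644, 0.0225, 0.057]
tcp_rot: [-1.573, 0.0, -1.5]
wrist_force: [0.6, 0.1, 0.3]
finger_gap: 0.0007
time: 17.85
tcp_pos: [0.5654, 0.0224, 0.0551]
tcp_rot: [-1.571, 0.0, -1.5]
wrist_force: [-0.3, 0.1, -0.4]
finger_gap: 0.0003
time: 18.05
tcp_pos: [0.566, 0.0224, 0.0538]
tcp_rot: [-1.57, -0.0, -1.5]
wrist_force: [-0.2, -0.5, 2.4]
finger_gap: 0.0007
```

```bash
python3 -m creep '[{"x":0,"y":0.001,"z":0,"yaw":0,"gripper":0},{"x":0,"y":0.001,"z":0,"yaw":0,"gripper":0},{"x":0,"y":-0.05,"z":0,"yaw":0,"gripper":0},{"x":0,"y":-0.1,"z":0,"yaw":0,"gripper":0.05},{"x":0,"y":-0.145,"z":0,"yaw":0,"gripper":0.05},{"x":0,"y":-0.145,"z":0,"yaw":0,"gripper":0.05}]'; python3 go.py .3675 .312 .19 -75
```

```text
time: 18.65
tcp_pos: [0.5698, 0.0221, 0.2048]
tcp_rot: [-1.559, -0.002, -1.5]
wrist_force: [1.0, 0.1, 0.5]
finger_gap: 0.0213
18.65 [0.5698 0.0221 0.2048] [-1.5588 -0.0017 -1.4999] [1.  0.1 0.5] [-0.04 -0.09  0.04] 0.0213
x -0.3035 y 0.0121 z -0.1814 yaw -0.1909 raw yaw -0.1909 q6 now 1.42 yaw -1.4999
```

```bash
python3 -m creep '[{"x":-0.303,"y":0.01,"z":-0.177,"yaw":-0.19,"gripper":0.052},{"x":-0.303,"y":0.01,"z":-0.177,"yaw":-0.19,"gripper":0.052},{"x":-0.303,"y":0.01,"z":-0.177,"yaw":-0.19,"gripper":0.052},{"x":-0.303,"y":0.01,"z":-0.177,"yaw":-0.19,"gripper":0.052},{"x":-0.303,"y":0.01,"z":-0.177,"yaw":-0.19,"gripper":0.052},{"x":-0.303,"y":0.01,"z":-0.177,"yaw":-0.19,"gripper":0.052},{"x":-0.303,"y":0.01,"z":-0.177,"yaw":-0.19,"gripper":0.052},{"x":-0.303,"y":0.01,"z":-0.177,"yaw":-0.19,"gripper":0.052},{"x":-0.303,"y":0.01,"z":-0.177,"yaw":-0.19,"gripper":0.052},{"x":-0.303,"y":0.01,"z":-0.177,"yaw":-0.19,"gripper":0.052}]'; python3 go.py .3675 .312 .08 -75
python3 - <<'E'
from ov import *
d=cam("top");s=cam("scene")
cv2.imwrite("pics/d1.png",np.hstack([cv2.resize(big(d,120,270,110,90,4),(440,360)),np.pad(big(s,250,300,90,90,4),((0,0),(0,0),(0,0)))]))
cv2.imwrite("pics/d2.png",big(d,278,216,44,44,9))
E
```

```text
time: 19.65
tcp_pos: [0.3676, 0.3113, 0.1877]
tcp_rot: [-1.571, -0.001, -1.31]
wrist_force: [-0.4, -0.4, 1.3]
finger_gap: 0.0519
19.65 [0.3676 0.3113 0.1877] [-1.5714e+00 -7.0000e-04 -1.3102e+00] [-0.4 -0.4  1.3] [-0.02  0.02  0.03] 0.0519
x -0.0008 y 0.1077 z 0.0001 yaw -0.0012 raw yaw -0.0012 q6 now 1.87 yaw -1.3102
```

View pics/d1.png

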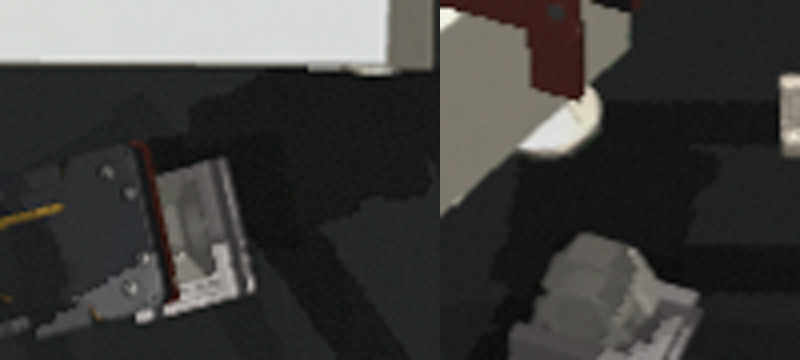

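View pics/d2.png

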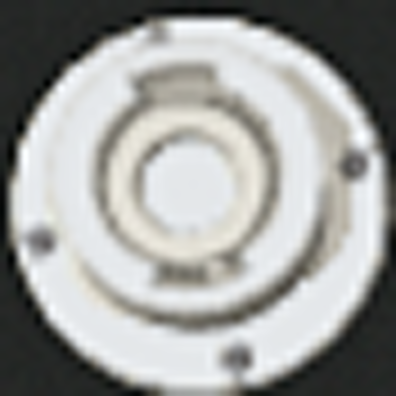

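```bash
python3 -m creep '[{"x":0,"y":0.05,"z":0,"yaw":0,"gripper":0.052},{"x":0,"y":0.1,"z":0,"yaw":0,"gripper":0.052},{"x":0,"y":0.125,"z":0,"yaw":0,"gripper":0.052},{"x":0,"y":0.125,"z":0,"yaw":0,"gripper":0.052}]' 30; python3 go.py .3675 .312 .026 -75
python3 - <<'E'
from ov import *
d=cam("top");s=cam("scene")
cv2.imwrite("pics/d3.png",np.hstack([cv2.resize(big(d,120,270,110,90,4),(440,360)),np.pad(big(s,250,330,90,90,4),((0,0),(0,0),(0,0)))]))
E
```

```text
time: 20.15
tcp_pos: [0.3657, 0.3093, 0.0602]
tcp_rot: [-1.578, -0.002, -1.313]
wrist_force: [0.1, -0.2, 1.2]
finger_gap: 0.0524
20.15 [0.3657 0.3093 0.0602] [-1.5777 -0.0022 -1.3126] [ 0.1 -0.2  1.2] [0.01 0.06 0.  ] 0.0524
x -0.0022 y 0.0342 z 0.0026 yaw -0.0036 raw yaw -0.0036 q6 now 1.87 yaw -1.3126
```

View pics/d3.png

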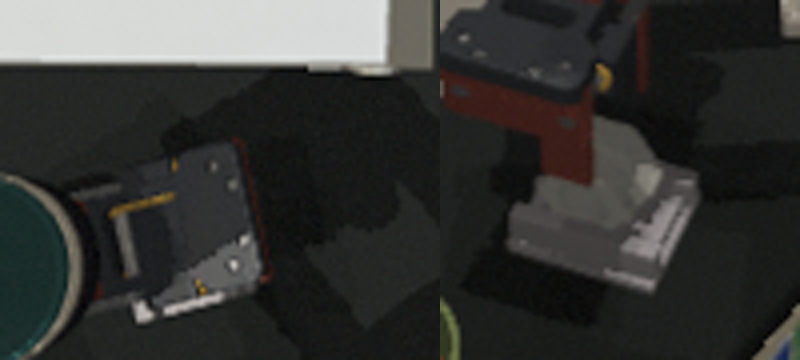

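```bash
python3 -m creep '[{"x":0,"y":0.02,"z":0,"yaw":0,"gripper":0.052},{"x":0,"y":0.036,"z":0,"yaw":0,"gripper":0.052},{"x":0,"y":0.036,"z":0,"yaw":0,"gripper":0.052}]' 30; python3 go.py .3675 .312 .026 -75;python3 -m creep '[{"x":0,"y":0,"z":0,"yaw":0,"gripper":0.03},{"x":0,"y":0,"z":0,"yaw":0,"gripper":0.03},{"x":0,"y":0,"z":0,"yaw":0,"gripper":0.03},{"x":0,"y":0,"z":0,"yaw":0,"gripper":0.03}]' 30
python3 - <<'E'
from ov import *
d=cam("top");s=cam("scene")
cv2.imwrite("pics/d4.png",np.hstack([cv2.resize(big(d,120,270,110,90,4),(440,360)),np.pad(big(s,250,330,90,90,4),((0,0),(0,0),(0,0)))]))
E
```

```text
time: 20.55
tcp_pos: [0.3682, 0.3121, 0.0278]
tcp_rot: [-1.57, 0.0, -1.311]
wrist_force: [-1.2, -1.1, 0.2]
finger_gap: 0.0519
20.55 [0.3682 0.3121 0.0278] [-1.5700e+00  3.0000e-04 -1.3108e+00] [-1.2 -1.1  0.2] [0.   0.02 0.01] 0.0519
x -0.0001 y 0.0018 z -0.0007 yaw -0.0018 raw yaw -0.0018 q6 now 1.87 yaw -1.3108
time: 20.95
tcp_pos: [0.3684, 0.3127, 0.0284]
tcp_rot: [-1.568, 0.001, -1.31]
wrist_force: [-0.0, -1.4, 8.2]
finger_gap: 0.0329
```

View pics/d4.png

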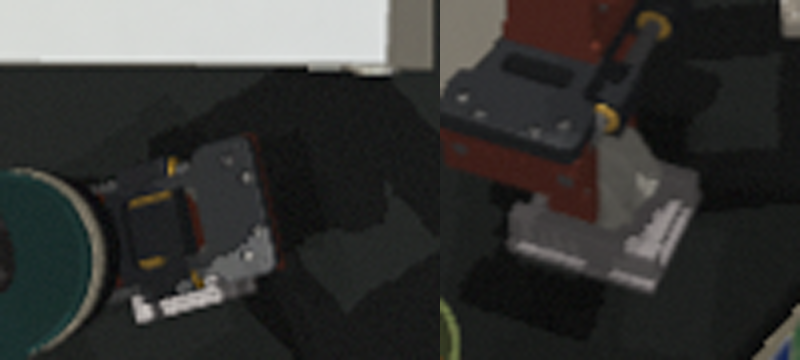

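```bash
python3 -m creep '[{"x":0,"y":-0.03,"z":0,"yaw":0,"gripper":0.03},{"x":0,"y":-0.07,"z":0,"yaw":0,"gripper":0.03},{"x":0,"y":-0.12,"z":0,"yaw":0,"gripper":0.03},{"x":0,"y":-0.165,"z":0,"yaw":0,"gripper":0.03},{"x":0,"y":-0.165,"z":0,"yaw":0,"gripper":0.03}]' 40; python3 go.py .46 -.11 .12 -75
python3 - <<'E'
from ov import *
s=cam("scene")
cv2.imwrite("pics/d5.png",big(s,230,230,120,130,4))
E
```

```text
time: 21.55
tcp_pos: [0.3709, 0.3144, 0.1982]
tcp_rot: [-1.56, 0.004, -1.31]
wrist_force: [1.3, 0.7, -2.7]
finger_gap: 0.0323
21.55 [0.3709 0.3144 0.1982] [-1.5595  0.0036 -1.3097] [ 1.3  0.7 -2.7] [ 0.04 -0.02  0.01] 0.0323
x 0.4333 y 0.0764 z -0.0243 yaw -0.0007 raw yaw -0.0007 q6 now 1.87 yaw -1.3097
```

View pics/d5.png

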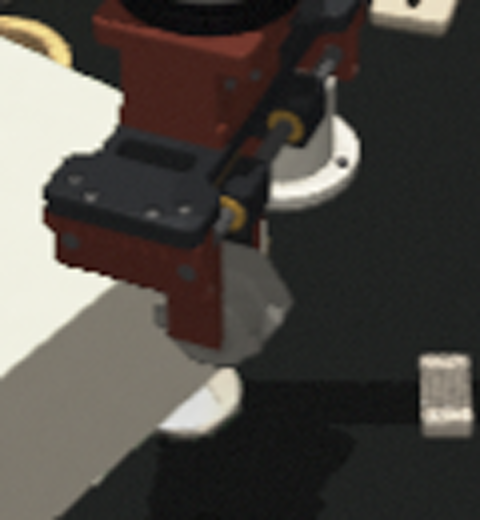

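```bash
python3 -m creep '[{"x":0.431,"y":0,"z":-0.02,"yaw":0,"gripper":0.03},{"x":0.431,"y":0,"z":-0.02,"yaw":0,"gripper":0.03},{"x":0.431,"y":0,"z":-0.02,"yaw":0,"gripper":0.03},{"x":0.431,"y":0,"z":-0.02,"yaw":0,"gripper":0.03},{"x":0.431,"y":0,"z":-0.02,"yaw":0,"gripper":0.03},{"x":0.431,"y":0.04,"z":-0.02,"yaw":0,"gripper":0.03},{"x":0.431,"y":0.073,"z":-0.02,"yaw":0,"gripper":0.03},{"x":0.431,"y":0.1,"z":-0.02,"yaw":0,"gripper":0.03},{"x":0.431,"y":0.13,"z":-0.02,"yaw":0,"gripper":0.03},{"x":0.431,"y":0.13,"z":-0.02,"yaw":0,"gripper":0.03},{"x":0.431,"y":0.13,"z":-0.02,"yaw":0,"gripper":0.03}]' 40; python3 go.py .46 -.11 .022 -75
python3 - <<'E'
from ov import *
s=cam("scene")
cv2.imwrite("pics/d6.png",big(s,310,170,120,100,5))
E
```

```text
time: 22.7
tcp_pos: [0.4558, -0.1102, 0.0577]
tcp_rot: [-1.578, 0.005, -1.313]
wrist_force: [-1.0, 0.4, -0.8]
finger_gap: 0.0323
22.7 [ 0.4558 -0.1102  0.0577] [-1.578   0.0051 -1.313 ] [-1.   0.4 -0.8] [ 0.07  0.05 -0.02] 0.0323
x 0.0011 y 0.0356 z 0.0044 yaw -0.0040 raw yaw -0.004 q6 now 0.93 yaw -1.3130
```

View pics/d6.png

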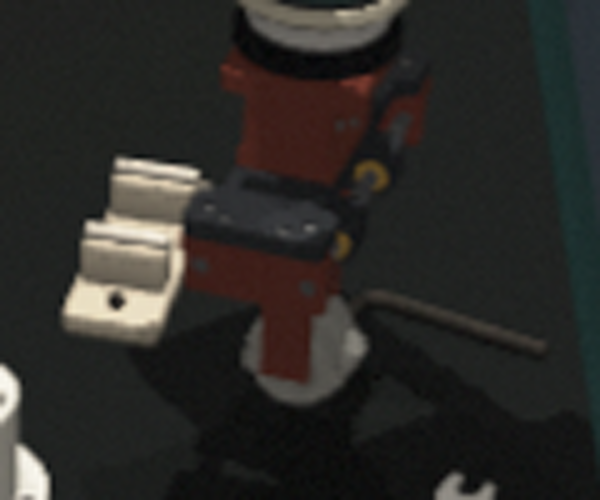

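```bash
python3 -m creep '[{"x":0,"y":0.02,"z":0,"yaw":0,"gripper":0.03},{"x":0,"y":0.037,"z":0,"yaw":0,"gripper":0.03},{"x":0,"y":0.037,"z":0,"yaw":0,"gripper":0.03},{"x":0,"y":0.037,"z":0,"yaw":0,"gripper":0.03}]'; python3 -m creep '[{"x":0,"y":0.002,"z":0,"yaw":0,"gripper":0.03},{"x":0,"y":0.002,"z":0,"yaw":0,"gripper":0.03}]'
```

```text
time: 23.15
tcp_pos: [0.4588, -0.1085, 0.0258]
tcp_rot: [-1.571, 0.001, -1.309]
wrist_force: [-0.0, -0.2, -1.6]
finger_gap: 0.0326
time: 23.35
tcp_pos: [0.4598, -0.1094, 0.024]
tcp_rot: [-1.57, -0.001, -1.31]
wrist_force: [0.2, 0.4, -1.8]
finger_gap: 0.0324
```

```bash
python3 -m creep '[{"x":0,"y":0.0015,"z":0,"yaw":0,"gripper":0.03},{"x":0,"y":0.0015,"z":0,"yaw":0,"gripper":0.03}]';python3 -m creep '[{"x":0,"y":0.0015,"z":0,"yaw":0,"gripper":0.03},{"x":0,"y":0.0015,"z":0,"yaw":0,"gripper":0.03}]'
```

```text
time: 23.55
tcp_pos: [0.4598, -0.1096, 0.0224]
tcp_rot: [-1.57, -0.001, -1.31]
wrist_force: [-1.4, 0.9, 4.7]
finger_gap: 0.0325
time: 23.75
tcp_pos: [0.46, -0.1096, 0.0222]
tcp_rot: [-1.569, -0.001, -1.31]
wrist_force: [-4.5, 2.0, 24.8]
finger_gap: 0.0326
```

```bash
python3 -m creep '[{"x":0,"y":-0.0015,"z":0,"yaw":0,"gripper":0.03},{"x":0,"y":-0.0015,"z":0,"yaw":0,"gripper":0.05},{"x":0,"y":-0.0015,"z":0,"yaw":0,"gripper":0.05},{"x":0,"y":-0.0015,"z":0,"yaw":0,"gripper":0.05},{"x":0,"y":-0.0015,"z":0,"yaw":0,"gripper":0.05},{"x":0,"y":-0.03,"z":0,"yaw":0,"gripper":0.05},{"x":0,"y":-0.06,"z":0,"yaw":0,"gripper":0.05},{"x":0.04,"y":-0.06,"z":0,"yaw":0,"gripper":0},{"x":0.042,"y":-0.06,"z":0,"yaw":0,"gripper":0},{"x":0.042,"y":-0.06,"z":0,"yaw":0,"gripper":0},{"x":0.042,"y":-0.06,"z":0,"yaw":0,"gripper":0},{"x":0.042,"y":-0.06,"z":0,"yaw":0,"gripper":0}]'; python3 go.py .46 -.11 .036 -75
python3 - <<'E'
from ov import *
s=cam("scene")
cv2.imwrite("pics/e1.png",big(s,310,170,120,100,5))
E
```

```text
time: 24.95
tcp_pos: [0.4689, -0.149, 0.0795]
tcp_rot: [-1.572, 0.002, -1.31]
wrist_force: [0.7, 0.9, 0.1]
finger_gap: 0.0136
24.95 [ 0.4689 -0.149   0.0795] [-1.5725  0.0017 -1.3096] [0.7 0.9 0.1] [ 0.02 -0.02  0.04] 0.0136
x -0.0399 y 0.0436 z 0.0016 yaw -0.0006 raw yaw -0.0006 q6 now 0.86 yaw -1.3096
```

View pics/e1.png

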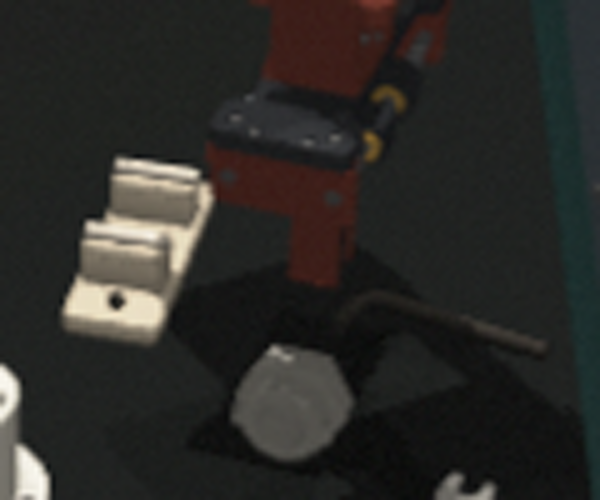

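```bash
python3 -m creep '[{"x":0,"y":0.02,"z":0,"yaw":0,"gripper":0},{"x":0,"y":0.042,"z":0,"yaw":0,"gripper":0},{"x":0,"y":0.042,"z":0,"yaw":0,"gripper":0},{"x":-0.008,"y":0.042,"z":0,"yaw":0,"gripper":0},{"x":-0.016,"y":0.042,"z":0,"yaw":0,"gripper":0},{"x":-0.022,"y":0.042,"z":0,"yaw":0,"gripper":0},{"x":-0.028,"y":0.042,"z":0,"yaw":0,"gripper":0},{"x":-0.028,"y":0.042,"z":0,"yaw":0,"gripper":0}]'; python3 go.py .46 -.11 .036 -75
python3 - <<'E'
from ov import *
s=cam("scene")
cv2.imwrite("pics/e2.png",big(s,310,170,120,100,5))
E
```

```text
time: 25.8
tcp_pos: [0.4629, -0.1223, 0.0387]
tcp_rot: [-1.57, -0.0, -1.309]
wrist_force: [-0.1, -1.0, -0.9]
finger_gap: 0.0005
25.8 [ 0.4629 -0.1223  0.0387] [-1.5701e+00 -5.0000e-04 -1.3090e+00] [-0.1 -1.  -0.9] [-0.08 -0.03 -0.01] 0.0005
x -0.0126 y 0.0027 z 0.0004 yaw -0.0000 raw yaw -0.0 q6 now 0.91 yaw -1.3090
```

View pics/e2.png

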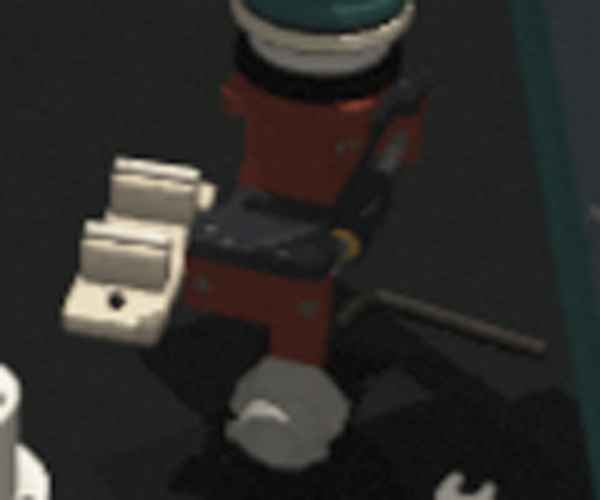

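```bash
python3 -m creep '[{"x":-0.005,"y":0,"z":0,"yaw":0,"gripper":0},{"x":-0.01,"y":0,"z":0,"yaw":0,"gripper":0},{"x":-0.015,"y":0,"z":0,"yaw":0,"gripper":0},{"x":-0.02,"y":0,"z":0,"yaw":0,"gripper":0},{"x":-0.02,"y":0,"z":0,"yaw":0,"gripper":0}]'
python3 - <<'E'
from ov import *
s=cam("scene")
cv2.imwrite("pics/e3.png",big(s,310,170,120,100,5))
E
```

```text
time: 26.35
tcp_pos: [0.4564, -0.1026, 0.0378]
tcp_rot: [-1.572, 0.002, -1.309]
wrist_force: [-0.2, 0.0, -0.6]
finger_gap: 0.0002
```

View pics/e3.png

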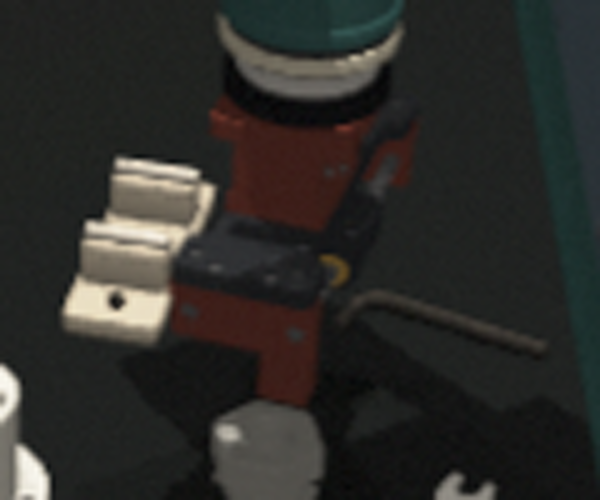

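```bash
python3 -m creep '[{"x":0.01,"y":-0.04,"z":0,"yaw":0,"gripper":0},{"x":0.05,"y":-0.08,"z":0,"yaw":-0.15,"gripper":0.03},{"x":0.1,"y":-0.12,"z":0,"yaw":-0.3,"gripper":0.065},{"x":0.15,"y":-0.12,"z":0,"yaw":-0.45,"gripper":0.065},{"x":0.18,"y":-0.12,"z":0,"yaw":-0.6,"gripper":0.065},{"x":0.18,"y":-0.12,"z":0,"yaw":-0.75,"gripper":0.065}]'
python3 - <<'E'
from ov import *
s=cam("scene");t=cam("top")
cv2.imwrite("pics/f1.png",big(s,310,210,90,80,6))
cv2.imwrite("pics/f2.png",big(t,300,240,100,80,7))
for n in("hexagon","lug","ring"):
  for c in("scene","top"):
    print(n,c,[(round(x["conf"],2),np.round(x["point"],4)) for x in cams.recognise(n,c)[:2]])
st()
E
```

```text
time: 27.0
tcp_pos: [0.5069, -0.2843, 0.1596]
tcp_rot: [-1.573, -0.007, -0.557]
wrist_force: [-0.0, 1.4, -0.7]
finger_gap: 0.0368
hexagon scene [(0.75, array([ 0.446 , -0.0699,  0.0305]))]
hexagon top [(0.67, array([ 0.4503, -0.0762,  0.0324]))]
lug scene [(0.91, array([ 0.4439, -0.0657,  0.0299])), (0.44, array([0.5457, 0.0387, 0.04  ]))]
lug top [(0.54, array([ 0.4486, -0.0742,  0.0357]))]
ring scene []
ring top [(0.62, array([ 0.4495, -0.0741,  0.0302]))]
27.4 [ 0.5037 -0.2765  0.1579] [-1.5706e+00  1.0000e-03 -5.6070e-01] [ 0.8 -0.5  0.1] [-0.05 -0.06  0.02] 0.0646
```

View pics/f1.png

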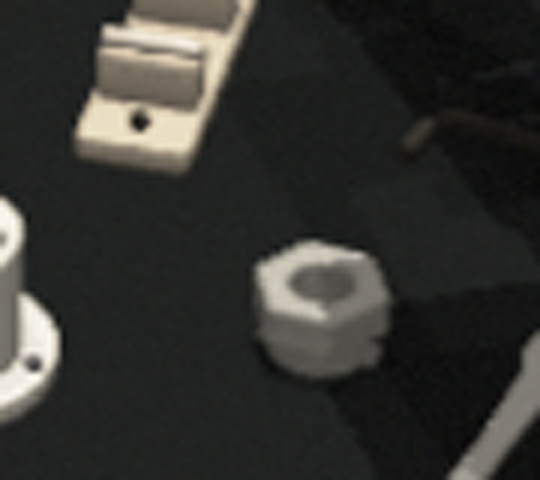

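View pics/f2.png

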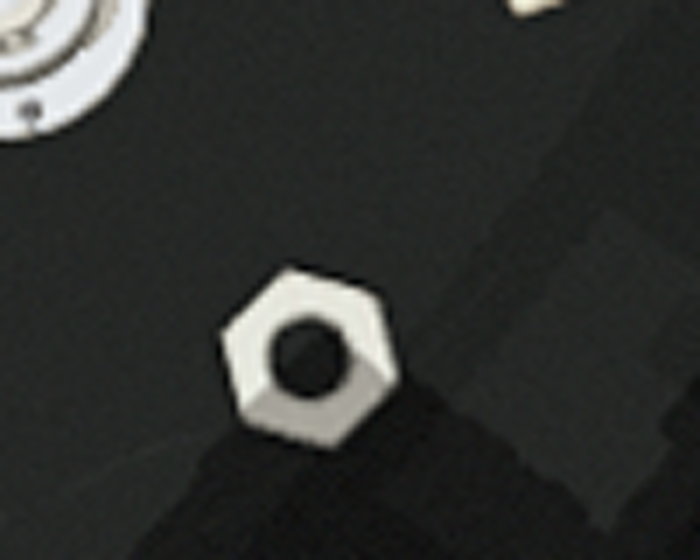

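```bash
python3 - <<'E'
from ov import *
t=cam("top"); 
g=cv2.cvtColor(t["color"],cv2.COLOR_BGR2GRAY); m=np.zeros_like(g); m[275:308,328:362]=(g[275:308,328:362]>85)*255
m=cv2.morphologyEx(m,cv2.MORPH_OPEN,np.ones((2,2)))
cs,_=cv2.findContours(m,cv2.RETR_EXTERNAL,cv2.CHAIN_APPROX_NONE);k=max(cs,key=cv2.contourArea);M=cv2.moments(k)
print(M["m10"]/M["m00"],M["m01"]/M["m00"],M["m00"], p2w(t,M["m10"]/M["m00"],M["m01"]/M["m00"],.033))
P=np.array([p2w(t,300+u/7-.5,240+v/7-.5,.033)[:2] for u,v in((290,268),(223,335),(240,413),(330,447),(398,378),(380,297))])
c=P.mean(0); a=np.degrees(np.arctan2(*(P-c).T[::-1])); print(c,np.round(a-60*np.arange(6),1)%360,np.linalg.norm(P-c,axis=1))
E
python3 go.py .449 -.0745 .08 43
```

```text
344.7561547479484 291.6905041031653 426.5 [ 0.44813227 -0.0757107   0.033     ]
[ 0.45087888 -0.07369492] [13.  16.8  9.1 12.4 16.5 10.4] [0.02739597 0.02721655 0.02739659 0.02796883 0.02740372 0.02788236]
27.45 [ 0.5039 -0.2767  0.1581] [-1.5706e+00  6.0000e-04 -5.6030e-01] [ 0.   0.4 -0.2] [-0.01 -0.09  0.03] 0.0648
x -0.1539 y 0.0782 z 0.1421 yaw -1.3108 raw yaw -1.3108 q6 now -0.06 yaw -0.5603
```

```bash
python3 go.py .450 -.0745 .08 -17; python3 -m creep '[{"x":-0.154,"y":0.05,"z":0.143,"yaw":-0.264,"gripper":0.078},{"x":-0.154,"y":0.05,"z":0.143,"yaw":-0.264,"gripper":0.078},{"x":-0.154,"y":0.05,"z":0.143,"yaw":-0.264,"gripper":0.078},{"x":-0.154,"y":0.078,"z":0.143,"yaw":-0.264,"gripper":0.078},{"x":-0.154,"y":0.078,"z":0.143,"yaw":-0.264,"gripper":0.078},{"x":-0.154,"y":0.078,"z":0.143,"yaw":-0.264,"gripper":0.078},{"x":-0.154,"y":0.078,"z":0.143,"yaw":-0.264,"gripper":0.078}]' 15;python3 go.py .450 -.0745 .018 -17
```

```text
27.45 [ 0.5039 -0.2767  0.1581] [-1.5706e+00  6.0000e-04 -5.6030e-01] [ 0.   0.4 -0.2] [-0.01 -0.09  0.03] 0.0648
x -0.1530 y 0.0782 z 0.1426 yaw -0.2636 raw yaw -0.2636 q6 now -0.06 yaw -0.5603
time: 28.15
tcp_pos: [0.4499, -0.0745, 0.0804]
tcp_rot: [-1.571, -0.0, -0.295]
wrist_force: [-0.5, -0.5, 0.2]
finger_gap: 0.0781
28.15 [ 0.4499 -0.0745  0.0804] [-1.571e+00 -4.000e-04 -2.945e-01] [-0.5 -0.5  0.2] [-0.07 -0.07 -0.01] 0.0781
x 0.0000 y 0.0624 z 0.0000 yaw 0.0022 raw yaw 0.0022 q6 now -0.02 yaw -0.2945
```

```bash
python3 -m creep '[{"x":0,"y":0.03,"z":0,"yaw":0,"gripper":0.078},{"x":0,"y":0.062,"z":0,"yaw":0,"gripper":0.078},{"x":0,"y":0.062,"z":0,"yaw":0,"gripper":0.044},{"x":0,"y":0.062,"z":0,"yaw":0,"gripper":0.044},{"x":0,"y":0.062,"z":0,"yaw":0,"gripper":0.044},{"x":0,"y":0.062,"z":0,"yaw":0,"gripper":0.044},{"x":0,"y":0.062,"z":0,"yaw":0,"gripper":0.044}]' 15;python3 go.py .450 -.0745 .018 43
```

```text
time: 28.85
tcp_pos: [0.4504, -0.0751, 0.0195]
tcp_rot: [-1.571, -0.002, -0.296]
wrist_force: [-1.3, -0.7, 7.5]
finger_gap: 0.0477
28.85 [ 0.4504 -0.0751  0.0195] [-1.5709 -0.0022 -0.296 ] [-1.3 -0.7  7.5] [-0.14  0.23 -0.03] 0.0477
x -0.0006 y 0.0015 z 0.0005 yaw -1.0465 raw yaw -1.0465 q6 now -0.02 yaw -0.2960
```

```bash
python3 -m creep '[{"x":0,"y":0,"z":0,"yaw":0,"gripper":0.08},{"x":0,"y":0,"z":0,"yaw":0,"gripper":0.08},{"x":0,"y":0,"z":0,"yaw":0,"gripper":0.08},{"x":0,"y":0,"z":0,"yaw":-1.047,"gripper":0.08},{"x":0,"y":0,"z":0,"yaw":-1.047,"gripper":0.08},{"x":0,"y":0,"z":0,"yaw":-1.047,"gripper":0.08},{"x":0,"y":0,"z":0,"yaw":-1.047,"gripper":0.08},{"x":0,"y":0,"z":0,"yaw":-1.047,"gripper":0.08},{"x":0,"y":0,"z":0,"yaw":-1.047,"gripper":0.08},{"x":0,"y":0,"z":0,"yaw":-1.047,"gripper":0.08},{"x":0,"y":0,"z":0,"yaw":-1.047,"gripper":0.08}]' 15; python3 -m creep '[{"x":0,"y":0,"z":0,"yaw":0,"gripper":0.044},{"x":0,"y":0,"z":0,"yaw":0,"gripper":0.044},{"x":0,"y":0,"z":0,"yaw":0,"gripper":0.044},{"x":0,"y":0,"z":0,"yaw":0,"gripper":0.044},{"x":0,"y":0,"z":0,"yaw":0,"gripper":0.044},{"x":0,"y":0,"z":0,"yaw":0,"gripper":0.044}]' 30;python3 go.py .450 -.0745 .08 43
```

```text
time: 29.95
tcp_pos: [0.4495, -0.0746, 0.0181]
tcp_rot: [-1.571, 0.0, 0.752]
wrist_force: [-1.0, 0.1, -0.5]
finger_gap: 0.0801
time: 30.55
tcp_pos: [0.4494, -0.0746, 0.0182]
tcp_rot: [-1.571, 0.0, 0.751]
wrist_force: [0.2, -0.0, 0.4]
finger_gap: 0.048
30.55 [ 0.4494 -0.0746  0.0182] [-1.5706e+00  1.0000e-04  7.5070e-01] [ 0.2 -0.   0.4] [-0.07 -0.08  0.03] 0.048
x 0.0005 y -0.0618 z -0.0003 yaw 0.0002 raw yaw 0.0002 q6 now -1.07 yaw 0.7507
```

```bash
python3 - <<'E'
from ov import *
t=cam("top"); C=[.5647,.0226]
img=t["color"]
# polar unwrap on mouth plane r 15..33mm
th=np.radians(np.arange(0,360,1)); r=np.arange(.018,.034,.00025)
mx=np.zeros((len(r),360),np.float32); my=mx.copy()
for i,a in enumerate(r):
    for j,b in enumerate(th):
        q=w2p(t,[C[0]+a*np.cos(b),C[1]+a*np.sin(b),.065]); mx[i,j],my[i,j]=q
u=cv2.remap(img,mx,my,cv2.INTER_CUBIC); u=np.roll(u,90,1)
o=cv2.resize(u,(720,512),interpolation=cv2.INTER_CUBIC)
for a in range(-90,270,30): cv2.line(o,(2*(a+90),0),(2*(a+90),8),(0,0,255),1); cv2.putText(o,str(a),(2*(a+90),20),0,.4,(0,0,255))
cv2.imwrite("pics/g1.png",o)
E
python3 go.py .5645 .0225 .13 38
```

```text
30.6 [ 0.4494 -0.0746  0.0182] [-1.5705e+00  1.0000e-04  7.5070e-01] [-0.5 -0.   0.5] [-0.1  -0.09 -0.03] 0.0478
x 0.1504 y -0.1118 z -0.0074 yaw 0.0875 raw yaw 0.0875 q6 now -1.07 yaw 0.7507
```

View pics/g1.png

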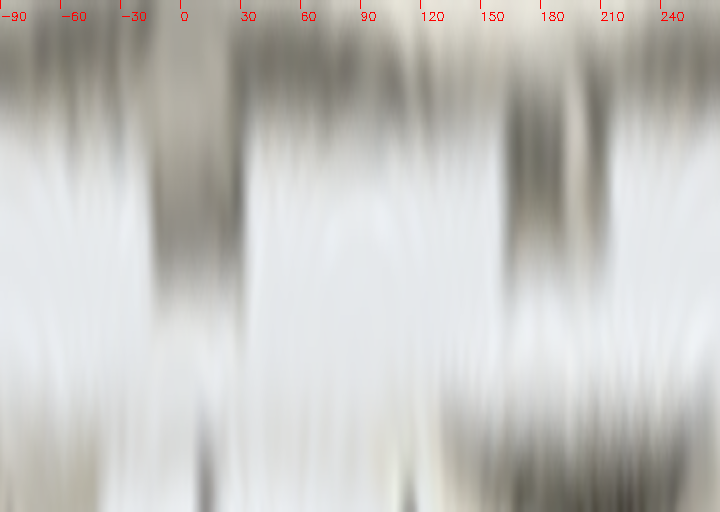

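```bash
python3 -m creep '[{"x":0,"y":-0.05,"z":0,"yaw":0,"gripper":0.044},{"x":0,"y":-0.1,"z":0,"yaw":0,"gripper":0.044},{"x":0,"y":-0.112,"z":0,"yaw":0,"gripper":0.044},{"x":0.151,"y":-0.112,"z":-0.0074,"yaw":0.087,"gripper":0.044},{"x":0.151,"y":-0.112,"z":-0.0074,"yaw":0.087,"gripper":0.044},{"x":0.151,"y":-0.112,"z":-0.0074,"yaw":0.087,"gripper":0.044},{"x":0.151,"y":-0.112,"z":-0.0074,"yaw":0.087,"gripper":0.044},{"x":0.151,"y":-0.112,"z":-0.0074,"yaw":0.087,"gripper":0.044},{"x":0.151,"y":-0.112,"z":-0.0074,"yaw":0.087,"gripper":0.044}]' 30; python3 go.py .5646 .0225 .089 38
python3 - <<'E'
from ov import *
s=cam("scene")
cv2.imwrite("pics/g2.png",big(s,260,180,90,100,6))
E
```

```text
time: 31.5
tcp_pos: [0.5632, 0.0227, 0.1294]
tcp_rot: [-1.569, 0.002, 0.664]
wrist_force: [-0.2, 0.1, -3.4]
finger_gap: 0.0478
31.5 [0.5632 0.0227 0.1294] [-1.5691  0.0022  0.664 ] [-0.2  0.1 -3.4] [ 0.   -0.06 -0.05] 0.0478
x 0.0011 y 0.0404 z -0.0011 yaw 0.0008 raw yaw 0.0008 q6 now -0.75 yaw 0.6640
```

View pics/g2.png

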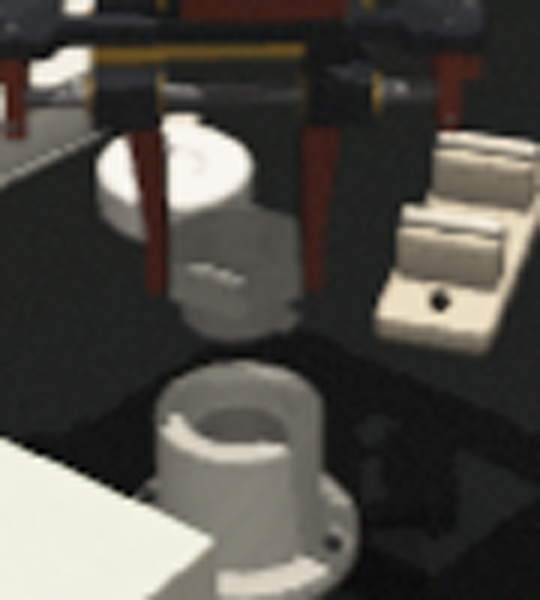

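```bash
python3 -m creep '[{"x":0,"y":0.02,"z":0,"yaw":0,"gripper":0.044},{"x":0,"y":0.041,"z":0,"yaw":0,"gripper":0.044},{"x":0,"y":0.041,"z":0,"yaw":0,"gripper":0.044},{"x":0,"y":0.041,"z":0,"yaw":0,"gripper":0.044},{"x":0,"y":0.041,"z":0,"yaw":0,"gripper":0.044}]' 30; python3 go.py .5646 .0225 .080 38
python3 - <<'E'
from ov import *
s=cam("scene")
cv2.imwrite("pics/g3.png",big(s,260,200,80,80,7))
E
```

```text
time: 32.05
tcp_pos: [0.5653, 0.0225, 0.0902]
tcp_rot: [-1.572, -0.001, 0.663]
wrist_force: [-0.5, -1.0, -3.4]
finger_gap: 0.0477
32.05 [0.5653 0.0225 0.0902] [-1.5715e+00 -9.0000e-04  6.6330e-01] [-0.5 -1.  -3.4] [-0.03 -0.13 -0.07] 0.0477
x -0.0006 y 0.0102 z 0.0005 yaw 0.0001 raw yaw 0.0001 q6 now -0.75 yaw 0.6633
```

View pics/g3.png

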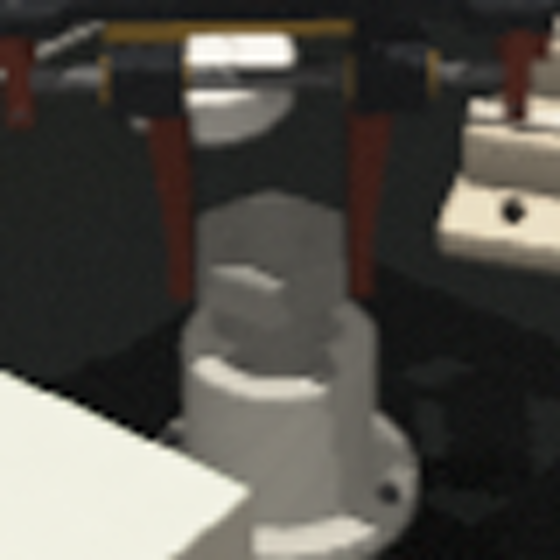

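Aligned. I'll lower it in small steps while watching the force.

```bash
python3 -m creep '[{"x":-0.0005,"y":0.004,"z":0,"yaw":0,"gripper":0.044},{"x":-0.0005,"y":0.008,"z":0,"yaw":0,"gripper":0.044},{"x":-0.0005,"y":0.008,"z":0,"yaw":0,"gripper":0.044}]' 30; python3 -m creep '[{"x":0,"y":0.003,"z":0,"yaw":0,"gripper":0.044},{"x":0,"y":0.003,"z":0,"yaw":0,"gripper":0.044}]';python3 -m creep '[{"x":0,"y":0.003,"z":0,"yaw":0,"gripper":0.044},{"x":0,"y":0.003,"z":0,"yaw":0,"gripper":0.044}]'
```

```text
time: 32.4
tcp_pos: [0.5642, 0.0227, 0.0808]
tcp_rot: [-1.57, 0.001, 0.664]
wrist_force: [0.7, -0.1, -2.3]
finger_gap: 0.048
time: 32.6
tcp_pos: [0.5642, 0.0227, 0.0777]
tcp_rot: [-1.57, 0.001, 0.664]
wrist_force: [-1.5, -0.3, -1.9]
finger_gap: 0.0481
time: 32.8
tcp_pos: [0.5642, 0.0227, 0.0748]
tcp_rot: [-1.57, 0.001, 0.664]
wrist_force: [-0.2, -1.3, -2.2]
finger_gap: 0.048
```

```bash
python3 -m creep '[{"x":0,"y":0.002,"z":0,"yaw":0,"gripper":0.044},{"x":0,"y":0.002,"z":0,"yaw":0,"gripper":0.044}]';python3 -m creep '[{"x":0,"y":0.001,"z":0,"yaw":0,"gripper":0.044},{"x":0,"y":0.001,"z":0,"yaw":0,"gripper":0.044}]';python3 -m creep '[{"x":0,"y":0.001,"z":0,"yaw":0,"gripper":0.044},{"x":0,"y":0.001,"z":0,"yaw":0,"gripper":0.044}]'
```

```text
time: 33.0
tcp_pos: [0.5642, 0.0226, 0.0729]
tcp_rot: [-1.57, 0.001, 0.664]
wrist_force: [-1.1, -0.8, -3.3]
finger_gap: 0.0479
time: 33.2
tcp_pos: [0.5643, 0.0226, 0.0722]
tcp_rot: [-1.57, 0.0, 0.664]
wrist_force: [-2.7, -1.2, -1.4]
finger_gap: 0.0478
time: 33.4
tcp_pos: [0.5643, 0.0226, 0.0713]
tcp_rot: [-1.571, 0.0, 0.664]
wrist_force: [-3.0, -2.0, 1.8]
finger_gap: 0.0479
```

```bash
python3 -m creep '[{"x":0,"y":0.0002,"z":0,"yaw":0.1,"gripper":0.044},{"x":0,"y":0.0003,"z":0,"yaw":0.2,"gripper":0.044},{"x":0,"y":0.0005,"z":0,"yaw":0.3,"gripper":0.044},{"x":0,"y":0.0007,"z":0,"yaw":0.4,"gripper":0.044}]'; python3 -c "
from h import *
st()"; python3 -m creep '[{"x":0,"y":0.0002,"z":0,"yaw":0.1,"gripper":0.044},{"x":0,"y":0.0004,"z":0,"yaw":0.2,"gripper":0.044},{"x":0,"y":0.0006,"z":0,"yaw":0.3,"gripper":0.044},{"x":0,"y":0.0007,"z":0,"yaw":0.4,"gripper":0.044}]'; python3 -c "
from h import *
st()"
```

```text
time: 33.8
tcp_pos: [0.565, 0.0229, 0.0707]
tcp_rot: [-1.571, -0.001, 0.26]
wrist_force: [-2.2, -0.8, 2.4]
finger_gap: 0.0478
33.8 [0.565  0.0229 0.0707] [-1.5706e+00 -9.0000e-04  2.5990e-01] [-2.2 -0.8  2.4] [-0.14  0.32  0.05] 0.0478
time: 34.2
tcp_pos: [0.5656, 0.0229, 0.0702]
tcp_rot: [-1.57, -0.002, -0.14]
wrist_force: [-1.7, -1.0, 2.4]
finger_gap: 0.0476
34.2 [0.5656 0.0229 0.0702] [-1.5701 -0.0018 -0.1402] [-1.7 -1.   2.4] [-0.14  0.21  0.07] 0.0476
```

```bash
python3 -m creep '[{"x":0,"y":0.0002,"z":0,"yaw":0.1,"gripper":0.044},{"x":0,"y":0.0004,"z":0,"yaw":0.2,"gripper":0.044},{"x":0,"y":0.0006,"z":0,"yaw":0.3,"gripper":0.044},{"x":0,"y":0.0008,"z":0,"yaw":0.4,"gripper":0.044}]'; python3 -c "
from h import *
st()"; python3 -m creep '[{"x":0,"y":0.0002,"z":0,"yaw":0.1,"gripper":0.044},{"x":0,"y":0.0004,"z":0,"yaw":0.2,"gripper":0.044},{"x":0,"y":0.0006,"z":0,"yaw":0.3,"gripper":0.044},{"x":0,"y":0.0008,"z":0,"yaw":0.4,"gripper":0.044}]'; python3 -c "
from h import *
st()"
```

```text
time: 34.6
tcp_pos: [0.5662, 0.0227, 0.0697]
tcp_rot: [-1.569, -0.003, -0.54]
wrist_force: [-1.1, -2.0, 2.5]
finger_gap: 0.0478
34.6 [0.5662 0.0227 0.0697] [-1.569  -0.0026 -0.5401] [-1.1 -2.   2.5] [-0.13  0.22 -0.  ] 0.0478
time: 35.0
tcp_pos: [0.5663, 0.0227, 0.069]
tcp_rot: [-1.568, -0.002, -0.94]
wrist_force: [-0.7, -1.3, 3.9]
finger_gap: 0.0479
35.0 [0.5663 0.0227 0.069 ] [-1.5681 -0.0018 -0.9401] [-0.7 -1.3  3.9] [-0.26  0.2   0.09] 0.0479
```

```bash
python3 -m creep '[{"x":0,"y":0.0002,"z":0,"yaw":0.1,"gripper":0.044},{"x":0,"y":0.0003,"z":0,"yaw":0.2,"gripper":0.044},{"x":0,"y":0.0004,"z":0,"yaw":0.3,"gripper":0.044},{"x":0,"y":0.0004,"z":0,"yaw":0.4,"gripper":0.044}]' 40; python3 -c "
from h import *
st()"; python3 -m creep '[{"x":0,"y":0,"z":0,"yaw":0.08,"gripper":0.044},{"x":0,"y":0,"z":0,"yaw":0.16,"gripper":0.044},{"x":0,"y":0,"z":0,"yaw":0.16,"gripper":0.044}]'; python3 -c "
from h import *
st()"
```

```text
time: 35.4
tcp_pos: [0.5659, 0.0223, 0.0686]
tcp_rot: [-1.568, -0.001, -1.34]
wrist_force: [-1.9, -2.8, 3.8]
finger_gap: 0.0477
35.4 [0.5659 0.0223 0.0686] [-1.5684e+00 -1.1000e-03 -1.3397e+00] [-1.9 -2.8  3.8] [-0.58  0.41  0.13] 0.0477
time: 35.7
tcp_pos: [0.5657, 0.0221, 0.0685]
tcp_rot: [-1.569, -0.001, -1.496]
wrist_force: [-1.9, -5.1, 4.5]
finger_gap: 0.0478
35.7 [0.5657 0.0221 0.0685] [-1.5686e+00 -1.0000e-03 -1.4964e+00] [-1.9 -5.1  4.5] [-0.78  0.31 -0.07] 0.0478
```

```bash
for i in 1; do python3 -m creep '[{"x":0,"y":0,"z":0,"yaw":0.05,"gripper":0.044},{"x":0,"y":0,"z":0,"yaw":0.08,"gripper":0.044},{"x":0,"y":0,"z":0,"yaw":0.08,"gripper":0.044}]'; done; python3 -c "
from h import *
st()"; python3 -m creep '[{"x":0,"y":0,"z":0,"yaw":0.05,"gripper":0.044},{"x":0,"y":0,"z":0,"yaw":0.05,"gripper":0.044}]';  python3 -c "
from h import *
st()"
```

```text
time: 36.0
tcp_pos: [0.5655, 0.022, 0.0683]
tcp_rot: [-1.569, -0.001, -1.574]
wrist_force: [-1.4, -5.1, 5.2]
finger_gap: 0.0479
36.0 [0.5655 0.022  0.0683] [-1.569e+00 -1.100e-03 -1.574e+00] [-1.4 -5.1  5.2] [-0.91  0.41  0.02] 0.0479
time: 36.2
tcp_pos: [0.566, 0.0218, 0.0684]
tcp_rot: [-1.568, -0.001, -1.624]
wrist_force: [-0.4, -5.0, 3.9]
finger_gap: 0.0473
36.2 [0.566  0.0218 0.0684] [-1.5680e+00 -1.2000e-03 -1.6243e+00] [-0.4 -5.   3.9] [-1.02  0.25  0.07] 0.0473
```

```bash
python3 -m creep '[{"x":0,"y":0,"z":0,"yaw":0.05,"gripper":0.044},{"x":0,"y":0,"z":0,"yaw":0.08,"gripper":0.044}]';  python3 -c "
from h import *
st()"
python3 - <<'E'
from ov import *
s=cam("scene")
cv2.imwrite("pics/g4.png",big(s,260,200,80,80,7))
E
```

```text
time: 36.4
tcp_pos: [0.5664, 0.0215, 0.0685]
tcp_rot: [-1.567, -0.002, -1.702]
wrist_force: [-0.1, -5.3, 3.1]
finger_gap: 0.0481
36.4 [0.5664 0.0215 0.0685] [-1.5671 -0.0018 -1.7023] [-0.1 -5.3  3.1] [-0.98  0.11  1.38] 0.0481
```

View pics/g4.png

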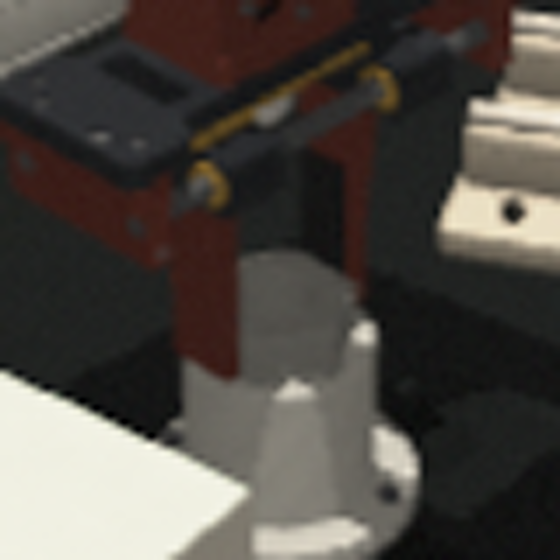

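```bash
python3 -m creep '[{"x":0,"y":0,"z":0,"yaw":0.04,"gripper":0.044},{"x":0,"y":0,"z":0,"yaw":0.04,"gripper":0.044}]' 50;  python3 -c "
from h import *
st()"
```

```text
time: 36.65
tcp_pos: [0.5658, 0.0221, 0.0684]
tcp_rot: [-1.568, -0.0, -1.744]
wrist_force: [-2.1, -5.4, 5.3]
finger_gap: 0.0477
36.65 [0.5658 0.0221 0.0684] [-1.5684e+00 -5.0000e-04 -1.7443e+00] [-2.1 -5.4  5.3] [-0.52  0.21  0.15] 0.0477
```

```bash
python3 -m creep '[{"x":0,"y":0,"z":0,"yaw":0.03,"gripper":0.044}]' 50;  python3 -c "
from h import *
st()"; python3 -m creep '[{"x":0,"y":0,"z":0,"yaw":0.03,"gripper":0.044}]' 50;  python3 -c "
from h import *
st()"; python3 -m creep '[{"x":0,"y":0,"z":0,"yaw":0.03,"gripper":0.044}]' 50;  python3 -c "
from h import *
st()"
```

```text
time: 36.75
tcp_pos: [0.5656, 0.022, 0.0684]
tcp_rot: [-1.569, -0.001, -1.771]
wrist_force: [-2.8, -5.0, 5.1]
finger_gap: 0.0479
36.75 [0.5656 0.022  0.0684] [-1.5686e+00 -8.0000e-04 -1.7715e+00] [-2.8 -5.   5.1] [-0.21  0.33  1.86] 0.0479
time: 36.85
tcp_pos: [0.5657, 0.0219, 0.0684]
tcp_rot: [-1.568, -0.001, -1.8]
wrist_force: [-2.6, -5.5, 5.4]
finger_gap: 0.0478
36.85 [0.5657 0.0219 0.0684] [-1.5683e+00 -1.3000e-03 -1.8001e+00] [-2.6 -5.5  5.4] [-0.28  0.31  2.37] 0.0478
time: 36.95
tcp_pos: [0.5661, 0.0218, 0.0684]
tcp_rot: [-1.567, -0.001, -1.829]
wrist_force: [0.3, -6.3, 1.5]
finger_gap: 0.0478
36.95 [0.5661 0.0218 0.0684] [-1.5674e+00 -1.5000e-03 -1.8293e+00] [ 0.3 -6.3  1.5] [-0.37  0.02  2.09] 0.0478
```

```bash
python3 -m creep '[{"x":0,"y":0,"z":0,"yaw":-0.06,"gripper":0.044},{"x":0,"y":0,"z":0,"yaw":-0.06,"gripper":0.07},{"x":0,"y":0,"z":0,"yaw":-0.06,"gripper":0.07},{"x":0,"y":0,"z":0,"yaw":-0.06,"gripper":0.07},{"x":0,"y":-0.05,"z":0,"yaw":-0.06,"gripper":0.07},{"x":0,"y":-0.08,"z":0,"yaw":-0.06,"gripper":0.07},{"x":0.1,"y":-0.08,"z":0,"yaw":-0.06,"gripper":0.07},{"x":0.15,"y":-0.08,"z":0,"yaw":-0.06,"gripper":0.07},{"x":0.2,"y":-0.08,"z":0,"yaw":-0.06,"gripper":0.07},{"x":0.2,"y":-0.08,"z":0,"yaw":-0.06,"gripper":0.07},{"x":0.2,"y":-0.08,"z":0,"yaw":-0.06,"gripper":0.07}]'
python3 - <<'E'
from ov import *
s=cam("scene");t=cam("top");st()
cv2.imwrite("pics/k1.png",big(t,270,208,60,60,9))
cv2.imwrite("pics/k2.png",big(s,270,220,60,60,9))
E
```

```text
time: 38.05
tcp_pos: [0.5113, -0.1755, 0.1479]
tcp_rot: [-1.57, -0.002, -1.781]
wrist_force: [0.8, 0.0, 0.2]
finger_gap: 0.0704
38.15 [ 0.5119 -0.171   0.1477] [-1.5708e+00  9.0000e-04 -1.7790e+00] [-0.6  0.2 -0.4] [-0.   -0.01  0.02] 0.0697
```

View pics/k1.png

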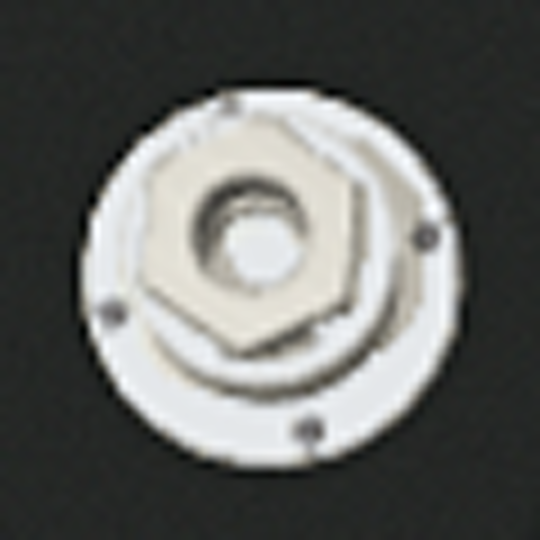

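View pics/k2.png

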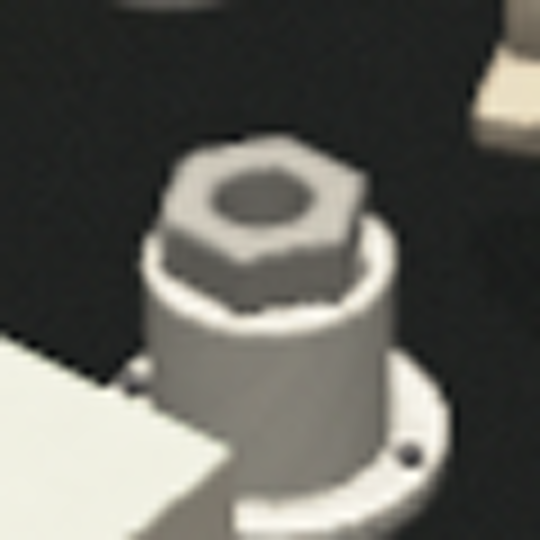

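Run:
```python
from ov import *
s=cam("scene");t=cam("top")
V=((275,110),(150,165),(140,283),(240,352),(350,300),(357,185))
P=np.array([p2w(t,270+(u+.5)/9-.5,208+(v+.5)/9-.5,.084)[:2] for u,v in V]);c=P.mean(0)
print(c,np.degrees(np.arctan2(*(P-c).T[::-1]))-60*np.arange(6),np.linalg.norm(P-c,axis=1))
C=np.array([.5652,.0224])
out=[]
for D,(u,v,w,h) in ((t,(270,208,60,60)),(s,(270,220,60,60))):
    a=big(D,u,v,w,h,6)
    for ang,col in ((0,(0,0,255)),(-6,(0,255,0))):
        draw(D,[[C[0]+.0277*np.cos(np.radians(ang+60*k)),C[1]+.0277*np.sin(np.radians(ang+60*k)),.084] for k in range(6)],a,6,u,v,col)
    out.append(a)
cv2.imwrite("pics/k3.png",np.hstack(out))
```

```text
[0.56596398 0.02338615] [  -9.92818877   -3.22703636   -5.11683232   -5.01657181 -364.43136656
 -365.22497241] [0.02868402 0.0280993  0.0279976  0.02756643 0.0272818  0.02628595]
```

View pics/k3.png

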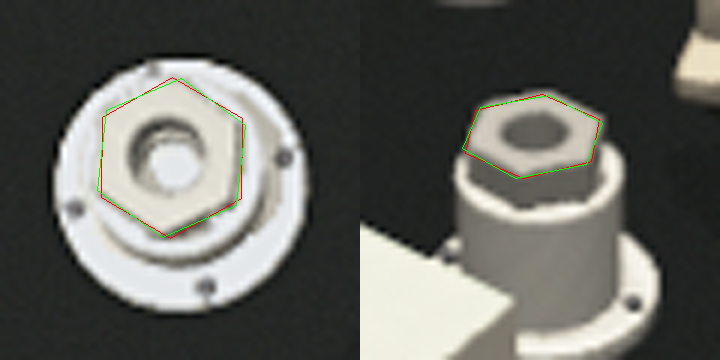

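Run:
```python
from h import *
cv2.imwrite("pics/z1.png",cam("top")["color"])
```

```text
(no output)
```

View pics/z1.png

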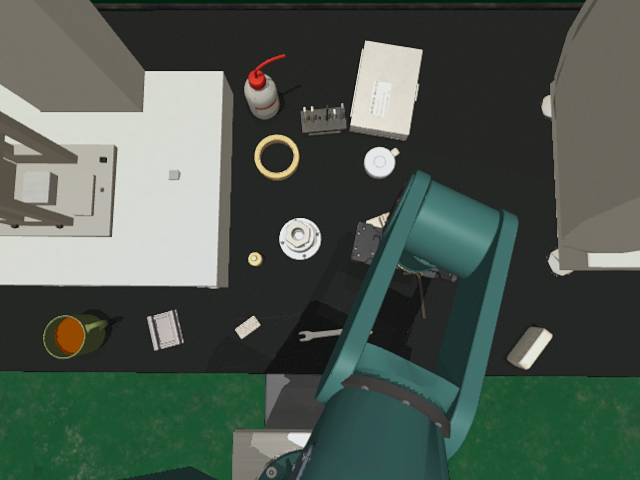

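The top view shows the ring in the cell at (300,238), the rack empty at (165,330), and the bystanders that can be seen in their places. The gripper is clear.

```bash
python3 -c "
from bench import arm
print(arm.job_done())"
```

```text
the job is handed in; nothing more can be done
None
```

I loaded the cell in the order asked, screwed the retaining ring clockwise to its stop, and handed the job in at about 38 s of the 72 s allowed.

- **Disc:** it first landed tilted in the bore. I pressed it level with the shut fingers; it sat flat at the expected height, and the seat pushed back with about 5 N.
- **Spacer:** I dropped it on top and pressed lightly. Contact came at about 54 mm, the expected height, and the top camera showed it flat.
- **Ring:** I lifted it from the rack, stood it on the bench and tipped it skirt down. Then I gripped it on two pairs of flats to centre it and lowered the lugs through the notches until it touched the spacer.
- **Screwing home:** the torque rose to about 2.4 N m. The tool turned about 143° in all, but the ring only about 131°, so the last 10° or so was the grip slipping against the stop. The ring came down about 3 mm or slightly more.

**Last checks:** the camera overlay fits the hexagon at the fully home height. Its angle came out about 4° past nominal, within my measuring error. One torque reading just before the stop dropped back briefly; I put that down to the grip slipping.

I had no direct reading of the seat joint, so its 3 mm travel is inferred from the ring's height and turn. In the last top picture nothing visible had moved, but the arm hid the bend support and part of the hex key and spanner.

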